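Photograph a batch of seed bottles under a swing-arm bench camera

TASK

Swing the camera arm well clear of the imaging bed to the left, put the bottle left over from the last shot into a free compartment of the sloped bin, and lay the bottles that waited in the bin flat in the bed, one to a lane, all with their caps towards the column. Swing the camera fully home over them, up against its stop, and press the release button right down to take the picture. Then clear the bed again: every bottle back in the bin, lying along a compartment of its own, and the camera left fully home over the empty bed.

Things in the scene. Friction and masses are not known exactly. Their poses are not given: they have to be found in the camera images.
- camera_arm (a joint): camera arm of the imaging stand, a hinge about the upright column: 0 = home against its stop, camera over the middle lane; grows as the arm swings to the left (clockwise from above), up to 1.55 rad. Friction holds it anywhere (0.25 N m). Its ring light (80 mm across) hangs 170 mm above the desk. Clear means more than 1 rad.
- camera_grip (a point): on the axis of the camera, the upright black cylinder on the arm's end, 32 mm thick, free from 247 to 308 mm above the desk: the place to take the arm. This point is 280 mm above the desk, 180 mm from the column's axis. Its x points from the camera to the column.
- column_pivot (a point): on the column's axis (the arm's hinge), 280 mm above the desk; x as the lanes' x. The column is 25 mm thick and 256 mm tall; it stands 180 mm behind the middle of lane2, on a white base plate 310 x 232 x 16 mm that also carries the bed.
- lane1 (a point): left lane of the imaging bed: point at the centre of its floor (18 mm above the desk), x along the lane to the column, y across, z up. A lane is a flat bay 120 x 64 mm inside ribs 4 mm wide and 4 mm high; the lanes lie side by side, 68 mm apart, lane1 leftmost.
- lane2 (a point): middle lane of the imaging bed: point at the centre of its floor (18 mm above the desk), x along the lane to the column, y across, z up. A lane is a flat bay 120 x 64 mm inside ribs 4 mm wide and 4 mm high; the lanes lie side by side, 68 mm apart, lane1 leftmost.
- lane3 (a point): right lane of the imaging bed: point at the centre of its floor (18 mm above the desk), x along the lane to the column, y across, z up. A lane is a flat bay 120 x 64 mm inside ribs 4 mm wide and 4 mm high; the lanes lie side by side, 68 mm apart, lane1 leftmost.
- bin: grey bin, 140 mm wide, 210 deep, floor sloping at 0.36 rad, rising along the bin's +x (low side to the robot). Origin: centre of its underside. 2 x 2 compartments, 64 mm wide, 106 long, walls 10 mm high. A bottle lying in one has its centre at x = -57, z = 47 (front row) or x = 46, z = 86 mm (back row), y = +34 or -34 mm; walls between the rows and at the front keep it from sliding.
- last_bottle: the left-over bottle, on the bed at the start: square glass sample bottle full of seed with a round white cap, lying on its side: 32 x 32 mm in section, 90 mm long with the cap, 60 to 110 g. Origin: middle of its length, centre of the section. +x runs to the cap (body from x = -45 to +25 mm, cap 27 mm thick to +45).
- bottle1: waiting in the bin at the start, or absent: square glass sample bottle full of seed with a round white cap, lying on its side: 32 x 32 mm in section, 90 mm long with the cap, 60 to 110 g. Origin: middle of its length, centre of the section. +x runs to the cap (body from x = -45 to +25 mm, cap 27 mm thick to +45).
- bottle2: waiting in the bin at the start, or absent: square glass sample bottle full of seed with a round white cap, lying on its side: 32 x 32 mm in section, 90 mm long with the cap, 60 to 110 g. Origin: middle of its length, centre of the section. +x runs to the cap (body from x = -45 to +25 mm, cap 27 mm thick to +45).
- bottle3: waiting in the bin at the start, or absent: square glass sample bottle full of seed with a round white cap, lying on its side: 32 x 32 mm in section, 90 mm long with the cap, 60 to 110 g. Origin: middle of its length, centre of the section. +x runs to the cap (body from x = -45 to +25 mm, cap 27 mm thick to +45).
- bottle4: waiting in the bin at the start, or absent: square glass sample bottle full of seed with a round white cap, lying on its side: 32 x 32 mm in section, 90 mm long with the cap, 60 to 110 g. Origin: middle of its length, centre of the section. +x runs to the cap (body from x = -45 to +25 mm, cap 27 mm thick to +45).
- bottle1_cap (a point): centre of the outer face of this bottle's cap, 45 mm along +x from the bottle's origin
- bottle2_cap (a point): centre of the outer face of this bottle's cap, 45 mm along +x from the bottle's origin
- bottle3_cap (a point): centre of the outer face of this bottle's cap, 45 mm along +x from the bottle's origin
- bottle4_cap (a point): centre of the outer face of this bottle's cap, 45 mm along +x from the bottle's origin
- release (a joint): black release button (24 mm across) in the right front corner of the white base plate: 0 = up, 0.006 m = fully down (4 N); springs back. It counts from 3.5 mm.
- release_top (a point): centre of the button's top face, about 34 mm above the desk with the button up; 81 mm before and 94 mm right of the camera when that is home
- mug: mug, bystander, 78 mm across, 93 high, origin under its centre; leave it standing where it is

How it is judged:
By the outcome, as a careful person would: the job done as asked, in the order asked, and still so for the second after the job is handed in, with the robot touching nothing.
Of bottle1, bottle2, bottle3, bottle4 only 2 to 3 are there at a start; the rules pass over those that are not, and their reading is None.
At some moment in a run one of last_bottle, bottle1, bottle2, bottle3, bottle4 may be knocked a few centimetres aside while the robot is not near it.
Once in a run the grip may slacken for a moment while it holds something.
It also fails if it takes over 210 s, if anything falls off the work surface, if the arm or the gripper's body presses on something with over 40 N, if the wrist force passes 120 N, or if a joint passes its speed limit or range.

ROBOT

A 7-joint arm with a two-finger parallel gripper is mounted at the origin on a cart in front of the work surface, level with it; the furniture and walls round the work are solid. World frame = base frame: x ahead of the robot, y to its left, z up, the work surface at z = 0. Lengths are in m, angles in rad, forces in N, time in s.
With the tool pointing down it reaches from about 0.375 to 0.925 m from the base axis. Payload 3.1 kg.
Tool frame: the origin (TCP) lies at the very end of the fingers, on their centre line; the grasp point (between the pads) lies 19 mm behind it (manip.grasp_offset is the distance from the TCP to the grasp point, in m); z points along the fingers, y is the line along which they close (so a half turn about z gives the same grasp; the last joint's range is limited). The gripper opens to 85 mm and grips with 20 to 120 N. Pads are 22 mm wide; open, the fingers measure 114 mm over their backs; the gripper's body (76 mm by 85 mm) begins 54 mm behind the grasp point. The pads swing forward as they close: fully open they stand 13 mm farther back than shut.
Start: joints at [-0.098, 0.383, 0.044, 1.598, -0.018, 1.161, -0.05], TCP at [0.65, 0, 0.231] pointing down, gripper open.
Joint ranges: [-2.61, 2.61], [-0.41, 2.15], [-1.48, 1.57], [0, 2.5], [-1.57, 4.71], [0.05, 1.97], [-2.85, 2.85]. Speed limits (rad/s): [2.79, 2.79, 3.14, 3.14, 3.14, 3.14, 3.14].

INTERFACE

Orientations are given as a 3x3 rotation matrix whose columns are the frame's x, y, z axes.
In Python, from cell import manip gives the robot as it stands.
- The arm moves only by the shell command python3 inch.py [OPENING] [FORCE], which reads ROWS from standard input. ROWS is a JSON object whose key "rows" holds a list of rows, 1 to 20 of them, each of 4 numbers: dx, dy, dz in a scale on which 1.0 is 0.4 m, then a turn about the tool's z in a scale on which 1.0 is 2 pi rad; each row shifts and turns the commanded pose from where the row before left it, along the tool's axes as they then stand; what a row does not reach is not made up. A row lasts 1/8 s, in which the tool goes at most 0.0625 m and 0.188 rad, less where a joint would pass 70% of its speed; a pose out of reach is approached as far as the arm can. OPENING is the opening from 0.0 (shut) to 1.0 (fully open), set as the command begins (- or left out keeps the last). The fingers move at their own pace and stop on an object; FORCE is the grip in N (left out, the last holds). Time passes only in rows, so rows that do not move let the fingers close. It prints the time, the measured TCP pose, the force, the opening and the grip force at its end. A shift or turn number past 1, either way, is cut back to 1. Input that does not fit is refused with a message, and nothing moves.
- manip.state(): the state, without advancing time (a new reading comes with each control period).
- manip.read_camera(name): name is "scene" or "side" or "wrist"; returns (picture, depth): 480x640x3 uint8, red, green, blue; 480x640 float32, m along the optical axis (not along the pixel's ray), 0 where there is no reading.
- manip.camera_info(name): a dict with "fx", "fy", "cx", "cy" (pixels), "k1" (the pictures are not rectified: a ray, as slopes to the right and down, at radius r is drawn at 1 + k1 r^2 times it, then the intrinsics apply), "R" (3x3) and "t" (3): a world point X has camera coordinates R X + t. Camera axes: x right, y down, z forward; pixel columns grow to the right and rows downward; lengths in m; the calibration is good to about 2 mm. A picture is of the moment at which its call begins: read the wrist's pose just before it. camera_info takes no time and is no camera call; for the wrist camera it gives the pose at the moment of the call.
- manip.job_done(): hands the job in; it is judged then, once.
The state is a dict: "time": time; "q": joint angles; "qvel": joint speeds; "effort": joint torques, N m; "eef_pos": TCP position; "tool_rot": TCP orientation; "ft_force": force on the tool from outside, world axes, zero at the start; "ft_torque": the same for the moment, N m; "grip_width": opening from 0.0 (shut) to 1.0 (fully open); "grasp_force": force on a finger pad.
Only numpy, scipy, OpenCV 4.12 (cv2) and the standard library are available. Lean on these libraries where they do the work, as an engineer would, in place of code of your own. Each camera call takes 0.05 s, during which the arm holds its last target. There are 200 camera calls.

## Working session

There is one attempt and no reset: what is moved stays moved. The work goes in short steps, Python scripts to look and compute and a shell command to move; the robot and the scene stay as the last step left them, time stands still between calls to the robot, and variables do not carry over. Pictures are saved under pics/ and viewed, at most 14 in all, crops included, and the job is handed in when it is done.

```bash
ls; mkdir -p pics
python3 - <<'E'
from cell import manip
import cv2
for n in ("scene","side","wrist"):
    p,d=manip.read_camera(n); cv2.imwrite(f"pics/{n}0.png",p[:,:,::-1])
    i=manip.camera_info(n); print(n,{k:(v.round(3).tolist() if hasattr(v,'round') and k in'Rt' else v) for k,v in i.items()}, (d>0).mean())
E
```

```text
cell.py
inch.py
pics
  3 cell.py
  5 inch.py
  8 total
scene {'fx': 510.54176815460835, 'fy': 510.54176815460835, 'cx': 325.4074224959028, 'cy': 240.92206474891464, 'k1': -0.0775543454569462, 'R': [[0.845, -0.535, -0.019], [-0.33, -0.492, -0.805], [0.421, 0.687, -0.592]], 't': [-0.615, 0.217, 1.122]} 0.9957845052083333
side {'fx': 521.6201433166669, 'fy': 521.6201433166669, 'cx': 319.38811269768723, 'cy': 235.8266514620843, 'k1': 0.029237784007806057, 'R': [[0.981, -0.193, 0.023], [-0.093, -0.569, -0.817], [0.171, 0.799, -0.576]], 't': [-0.588, 0.069, 1.258]} 0.995849609375
wrist {'fx': 360.7287940516013, 'fy': 360.7287940516013, 'cx': 322.7655372345715, 'cy': 240.39801541793517, 'k1': -0.01593269816075303, 'R': [[1.0, 0.001, -0.002], [0.001, -0.96, 0.28], [-0.002, -0.28, -0.96]], 't': [-0.649, -0.037, 0.379]} 0.9962174479166667
```

View pics/scene0.png

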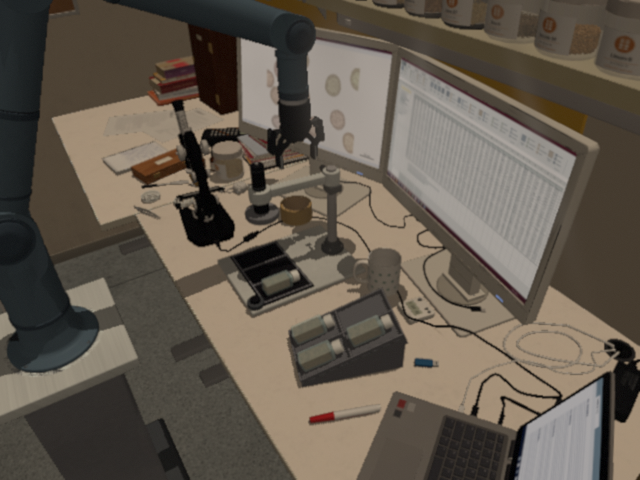

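View pics/side0.png

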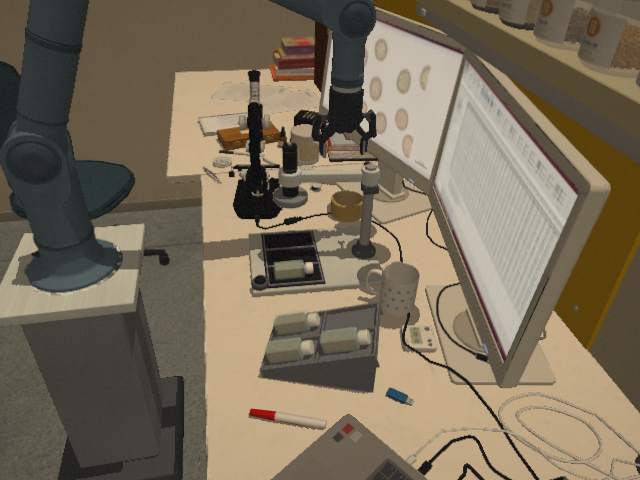

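The side view shows the bed at about (285,262) with the left-over bottle in its right lane (295,269). The bin holds three bottles: front-left (296,323), front-right (290,350) and back-right (345,340), so back-left is free. The mug stands at (398,290), the column at (368,210), and the camera on its arm at (290,180).

```bash
cat > h.py <<'E'
from cell import manip
import numpy as np, cv2
def und(i,u,v):
    K=np.array([[i['fx'],0,i['cx']],[0,i['fy'],i['cy']],[0,0,1]]);D=np.array([i['k1'],0,0,0,0.])
    return cv2.undistortPoints(np.stack([np.ravel(u),np.ravel(v)],1).astype(float)[:,None],K,D)[:,0]
def ray(i,u,v):
    n=und(i,u,v); d=np.c_[n,np.ones(len(n))]@np.array(i['R']); o=-np.array(i['R']).T@np.array(i['t']); return o,d
def plane(i,u,v,z):
    o,d=ray(i,u,v); return o+d*((z-o[2])/d[:,2])[:,None]
def tri(i,a,j,b):
    o1,d1=ray(i,*a);o2,d2=ray(j,*b);d1=d1[0];d2=d2[0]
    s=np.linalg.lstsq(np.c_[d1,-d2],o2-o1,rcond=None)[0]; p=o1+s[0]*d1;q=o2+s[1]*d2
    return (p+q)/2,np.linalg.norm(p-q)
def grab(n):
    i=manip.camera_info(n); p,d=manip.read_camera(n); return i,p,d
def cloud(g):
    i,p,d=g; v,u=np.mgrid[0:480,0:640]; o,r=ray(i,u,v); return o+r*d.reshape(-1,1),p.reshape(-1,3),(d>0).ravel()
def top(gs,x0=.35,x1=.95,y0=-.45,y1=.3,s=.001,zmax=.35):
    # colour top view; rows go down as x falls, columns right as y falls
    H=np.full((int((x1-x0)/s),int((y1-y0)/s)),-1.);C=np.zeros(H.shape+(3,),np.uint8)
    for g in gs:
        P,c,m=cloud(g); r=((x1-P[:,0])/s).astype(int);k=((y1-P[:,1])/s).astype(int)
        m&=(r>=0)&(r<H.shape[0])&(k>=0)&(k<H.shape[1])&(P[:,2]<zmax); ix=np.where(m)[0]; ix=ix[np.argsort(P[ix,2])]
        z=P[ix,2]; b=z>H[r[ix],k[ix]]; ix=ix[b]; H[r[ix],k[ix]]=P[ix,2]; C[r[ix],k[ix]]=c[ix]
    return H,C
E
python3 - <<'E'
from h import *
gs=[grab(n) for n in("scene","side")]
np.save('/tmp/g.npy',np.array(gs,dtype=object),allow_pickle=True)
H,C=top(gs)
k=np.ones((3,3),np.uint8);C=cv2.dilate(C,k)
for x in range(4,10):
    cv2.line(C,(0,(950-100*x)),(750,(950-100*x)),(255,0,0),1)
for y in range(-4,4):
    cv2.line(C,(300-100*y,0),(300-100*y,600),(0,255,0) if y else (255,255,0),1)
C=np.clip(C.astype(float)*1.6,0,255).astype(np.uint8)
cv2.imwrite('pics/top.png',C[:,:,::-1])
E
```

```text
(no output)
```

View pics/top.png

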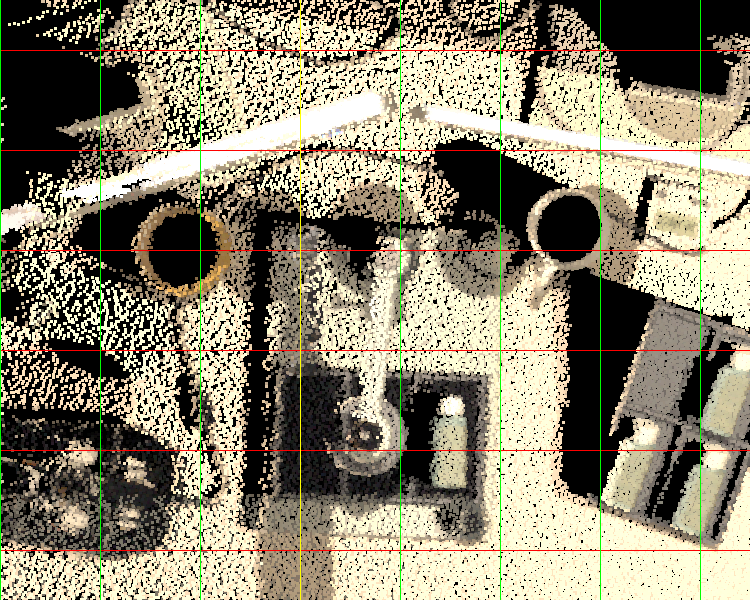

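The top view shows the camera slightly left of home, over about x=0.515, y=-0.065, with the column at about (0.70, -0.095). The left-over bottle is in lane3, and all caps point uphill or towards the column. Next I measure precisely.

```bash
cat >> h.py <<'E'
def ang(a): return (a+np.pi/2)%np.pi-np.pi/2
def rect(P): # long-axis centre, dims, yaw
    (c,s,a)=cv2.minAreaRect(P[:,:2].astype(np.float32)); a=np.deg2rad(a)
    if s[0]<s[1]: s=s[::-1];a+=np.pi/2
    return np.array(c),np.array(s),ang(a)
def box(P,lo,hi): return ((P>=lo)&(P<=hi)).all(1)
def circ(P):
    A=np.c_[2*P[:,:2],np.ones(len(P))];s=np.linalg.lstsq(A,(P[:,:2]**2).sum(1),rcond=None)[0];return s[:2],np.sqrt(s[2]+s[:2]@s[:2])
E
python3 - <<'E'
from h import *
gs=np.load('/tmp/g.npy',allow_pickle=True)
for g in gs:
    P,c,m=cloud(g);c=c.astype(float); val=c.max(1)
    print('--')
    q=P[m&box(P,[.6,-.2,.04],[.76,-.03,.2])]; print('column',circ(q),np.ptp(q,axis=0))
    q=P[m&box(P,[.45,-.16,.255],[.6,.0,.30])]; print('cam',len(q),circ(q) if len(q)>10 else'',q.mean(0))
    q=P[m&box(P,[.45,-.16,.16],[.6,.0,.20])]; print('ring',len(q),rect(q))
    q=P[m&box(P,[.38,-.25,.011],[.75,.07,.0195])&(val>90)]; print('plate',len(q),rect(q),np.median(q[:,2]))
    q=P[m&box(P,[.43,-.25,.012],[.60,.07,.028])&(val<60)]; print('bed',len(q),rect(q),np.median(q[:,2]))
    q=P[m&box(P,[.44,-.22,.035],[.58,-.1,.06])]; print('last',len(q),rect(q),np.percentile(q[:,2],[50,90]))
    q=P[m&box(P,[.38,-.65,.01],[.75,-.26,.2])]; 
    # desk-level black-ish removal: keep bin gray + bottles
    print('bin',len(q),rect(q),np.percentile(q[:,2],[1,99]))
    for n,lo,hi in(('mug',[.62,-.35,.03],[.8,-.2,.11]),('scope',[.38,.1,.02],[.56,.33,.6]),('roll',[.6,.05,.02],[.76,.18,.2])):
        q=P[m&box(P,lo,hi)]; print(n,np.percentile(q,[1,99],axis=0).round(3).tolist() if len(q) else '')
H,C=top(gs,x0=.35,x1=.75,y0=-.65,y1=-.15,s=.001)
C=cv2.dilate(C,np.ones((3,3),np.uint8));C=np.clip(C*1.6,0,255).astype(np.uint8)
for x in range(4,8): cv2.line(C,(0,750-100*x),(500,750-100*x),(255,0,0))
for y in range(2,7): cv2.line(C,(100*y-150,0),(100*y-150,400),(0,255,0))
cv2.imwrite('pics/bin.png',cv2.resize(C[:,:,::-1],None,fx=1.5,fy=1.5))
E
```

```text
--
column (array([ 0.69216776, -0.09138173]), np.float64(0.010551868608331676)) [0.03802146 0.04459954 0.15972948]
cam 352 (array([ 0.54048924, -0.03154138]), np.float64(0.05468387558366559)) [ 0.53158665 -0.0577287   0.27893667]
ring 557 (array([ 0.51314062, -0.06861901]), array([0.07716333, 0.07451053]), np.float64(-0.517583560223164))
plate 2191 (array([ 0.56886882, -0.08250216]), array([0.31105086, 0.23802978]), np.float64(-0.040149949752088965)) 0.015113855901126794
bed 2214 (array([ 0.5113247 , -0.08473873]), array([0.22551154, 0.14217871]), np.float64(1.4728115729139928)) 0.017395192824520622
last 438 (array([ 0.49648333, -0.14807987]), array([0.11541613, 0.0387699 ]), np.float64(0.06349708408048671)) [0.0471554  0.05013167]
bin 13573 (array([ 0.56537151, -0.45500696]), array([0.38995183, 0.36927035]), np.float64(-1.5706512622126918)) [0.01083837 0.19200796]
mug [[0.657, -0.341, 0.031], [0.785, -0.231, 0.093]]
scope [[0.393, 0.122, 0.02], [0.523, 0.327, 0.327]]
roll [[0.656, 0.07, 0.02], [0.759, 0.177, 0.197]]
--
column (array([ 0.69194875, -0.09082712]), np.float64(0.01015291
[... 267 characters left out ...]
7794))
plate 3319 (array([ 0.56701207, -0.06588963]), array([0.30902997, 0.27292997]), np.float64(-0.016950487706136386)) 0.01694503896677446
bed 2000 (array([ 0.5074321 , -0.08206301]), array([0.22530624, 0.14229931]), np.float64(1.5216591404701716)) 0.019425513741558542
last 482 (array([ 0.49613786, -0.14840581]), array([0.11317752, 0.03742782]), np.float64(0.037027231087592316)) [0.04934129 0.05211275]
bin 15752 (array([ 0.56510413, -0.45518214]), array([0.38962767, 0.36976296]), np.float64(1.5707944625821337)) [0.01094008 0.19178785]
mug [[0.655, -0.346, 0.031], [0.785, -0.23, 0.094]]
scope [[0.393, 0.119, 0.022], [0.522, 0.327, 0.329]]
roll [[0.655, 0.071, 0.021], [0.759, 0.163, 0.185]]
```

View pics/bin.png

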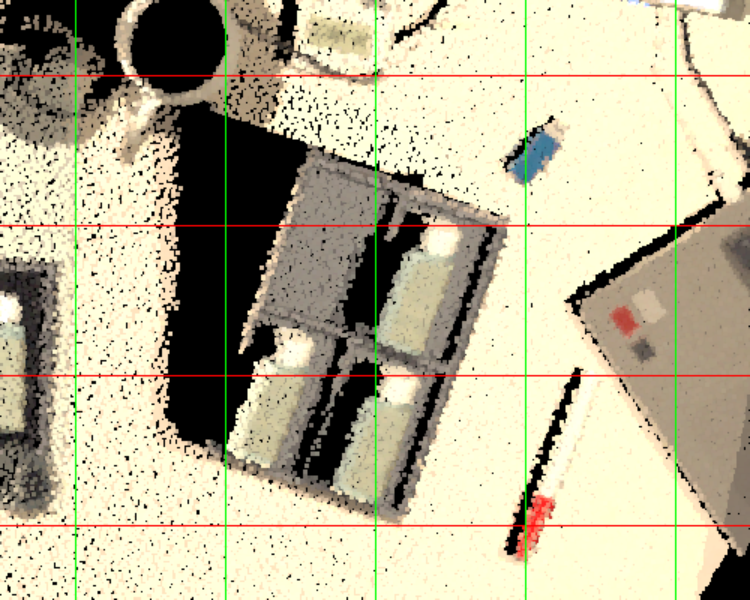

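The bin view shows free back-left at about (330,250), with bottles at (270,410), (375,440) and (415,300) in the 1.5x picture. The bin's yaw is about -0.3. I go to the camera first.

Units first: shifts go in shares of 0.4 m and turns go in shares of 2 pi rad. So -0.06 m / 0.4 = -0.15, -0.046 m / 0.4 = -0.115, 0.043 rad / 6.2832 = 0.0068.

```bash
python3 -c "
from h import *
s=manip.state();print(s['eef_pos'],np.round(s['tool_rot'],3),s['time'])"
echo '{"rows": [[0,0,-0.15,0],[0,0,-0.15,0],[-0.1125,0.0575,0,0.0064],[-0.115,0.0575,0,0.0064],[-0.115,0.0575,0,0.0068],[0,0,0,0]]}' | python3 inch.py 1.0
```

```text
[6.49537576e-01 9.54186536e-06 2.30569892e-01] [[-0.     1.    -0.001]
 [ 1.     0.    -0.   ]
 [-0.    -0.001 -1.   ]] 0.25
time: 1.0
eef_pos: [0.7127, -0.1477, 0.3498]
tool_rot: [[0.133, 0.991, -0.002], [0.991, -0.133, -0.005], [-0.005, -0.001, -1.0]]
ft_force: [0.6, 0.5, -0.2]
grip_width: 0.997
grasp_force: 0.0
```

```bash
cat >> h.py <<'E'
def plan(p,yaw=None):
    """offset to world point p in current tool axes, and the turn about tool z bringing tool x to yaw"""
    s=manip.state();R=np.array(s['tool_rot']);d=R.T@(np.array(p)-s['eef_pos'])
    t=0 if yaw is None else -((yaw-np.arctan2(R[1,0],R[0,0])+np.pi)%(2*np.pi)-np.pi)
    print('d',d.round(4),'turn',round(t,3),'| after turning first:',(np.array([[np.cos(t),np.sin(t),0],[-np.sin(t),np.cos(t),0],[0,0,1]])@d).round(4),'t',s['time'],'tilt',R[:2,2].round(3),'f',np.round(s['ft_force'],1),'w',round(s['grip_width'],3),s['grasp_force'])
E
echo '{"rows": [[0,0,0,-0.028],[0,0,0,-0.028],[0,0,0,-0.028],[0,0,0,-0.028],[0,0,0,-0.028],[0,0,0,-0.028],[0,0,0,-0.028],[0,0,0,-0.028],[0,0,0,-0.028],[0,0,0,0]]}' | python3 inch.py | head -3
python3 -c "
from h import *
plan([.5133,-.069,.261],np.pi-.123)"
```

```text
time: 2.25
eef_pos: [0.7132, -0.1384, 0.3511]
tool_rot: [[-0.994, 0.11, -0.0], [0.11, 0.994, 0.001], [0.001, 0.001, -1.0]]
d [0.2063 0.0468 0.0903] turn 0.013 | after turning first: [0.2069 0.0442 0.0903] t 2.25 tilt [-0.     0.001] f [-0.1 -0.1 -0.1] w 1.003 0.0
```

Scaled: 0.0515 m / 0.4 = 0.1288, 0.045 m / 0.4 = 0.1125.

```bash
echo '{"rows": [[0.1288,0.0293,0,0],[0.1288,0.0293,0,0],[0.1288,0.0293,0,0],[0.1288,0.0293,0,0],[0,0,0,0],[0,0,0.1125,0],[0,0,0.1125,0],[0,0,0,0]]}' | python3 inch.py 1.0
python3 - <<'E'
from h import *
plan([.5133,-.069,.261],np.pi-.123)
i,p,d=grab('side');cv2.imwrite('pics/g1.png',p[100:300,180:480,::-1].repeat(2,0).repeat(2,1))
E
```

```text
time: 3.25
eef_pos: [0.5115, -0.0703, 0.2577]
tool_rot: [[-0.994, 0.111, -0.008], [0.111, 0.994, 0.001], [0.008, 0.0, -1.0]]
ft_force: [0.2, 0.1, 0.3]
grip_width: 0.999
grasp_force: 0.0
d [-0.0016  0.0015 -0.0033] turn 0.012 | after turning first: [-0.0016  0.0016 -0.0033] t 3.25 tilt [-0.008  0.001] f [0.2 0.1 0.3] w 0.999 0.0
```

View pics/g1.png

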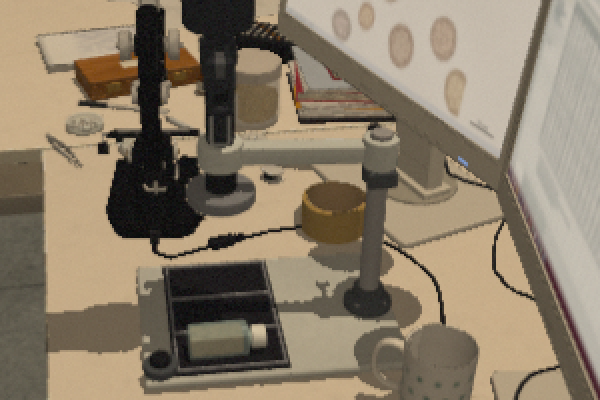

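The fingers stand either side of the black camera (225,120 in the crop). I grip it and swing left by about 1.3 rad.

Scaled: 0.027 m / 0.4 = 0.0675, 0.0135 m / 0.4 = 0.0338, 0.15 rad / 6.2832 = 0.0239.

```bash
echo '{"rows": [[0,0,0,0],[0,0,0,0],[0,0,0,0],[0,0,0,0]]}' | python3 inch.py 0.3 25
echo '{"rows": [[-0.0025,0.0338,0,0.0127],[-0.005,0.0675,0,0.0239],[-0.005,0.0675,0,0.0239],[-0.005,0.0675,0,0.0239],[-0.005,0.0675,0,0.0239],[-0.005,0.0675,0,0.0239],[-0.005,0.0675,0,0.0239],[-0.005,0.0675,0,0.0239],[-0.005,0.0675,0,0.0239],[0,0,0,0],[0,0,0,0]]}' | python3 inch.py
```

```text
time: 3.8
eef_pos: [0.5151, -0.0698, 0.2632]
tool_rot: [[-0.994, 0.109, 0.004], [0.109, 0.994, 0.0], [-0.003, 0.001, -1.0]]
ft_force: [-0.4, 0.8, 5.5]
grip_width: 0.37
grasp_force: 25.1
time: 5.18
eef_pos: [0.6616, 0.0902, 0.263]
tool_rot: [[-0.182, 0.983, 0.002], [0.983, 0.182, 0.004], [0.004, 0.003, -1.0]]
ft_force: [0.4, 3.9, 5.8]
grip_width: 0.367
grasp_force: 25.3
```

Scaled: -0.06 m / 0.4 = -0.15, -0.18 rad / 6.2832 = -0.0286.

```bash
echo '{"rows": [[0,0,0,0],[0,0,0,0],[0,0,-0.15,0],[0,0,-0.15,0],[0,0,0,-0.0286],[0,0,0,-0.0286],[0,0,0,-0.0286],[0,0,0,-0.0286],[0,0,0,-0.0286],[0,0,0,-0.0286],[0,0,0,-0.0286]]}' | python3 inch.py 1.0 | head -3
python3 -c "
from h import *
plan([.50,-.10,.37],np.pi-.04)
"
```

```text
time: 6.55
eef_pos: [0.6608, 0.0851, 0.3803]
tool_rot: [[-0.992, 0.125, -0.001], [0.125, 0.992, -0.001], [0.001, -0.002, -1.0]]
d [ 0.1364 -0.2037  0.0108] turn -0.085 | after turning first: [ 0.1532 -0.1914  0.0108] t 6.55 tilt [-0.001 -0.001] f [0.6 0.3 0.3] w 1.002 0.0
```

Scaled: -0.048 m / 0.4 = -0.12, 0.038 m / 0.4 = 0.095, -0.085 rad / 6.2832 = -0.0135.

```bash
echo '{"rows": [[0,0,0,-0.0135],[0.095,-0.12,0,0],[0.095,-0.12,0,0],[0.095,-0.12,0,0],[0.095,-0.12,0,0],[0,0,0,0]]}' | python3 inch.py | head -3
python3 - <<'E'
from h import *
for n in('wrist','scene','side'):
    g=grab(n); np.save(f'/tmp/{n}.npy',np.array(g,dtype=object),allow_pickle=True)
    if n=='wrist': cv2.imwrite('pics/w1.png',g[1][:,:,::-1])
    P,c,m=cloud(g);val=c.max(1).astype(float)
    q=P[m&box(P,[.43,-.25,.012],[.60,.07,.026])&(val<60)]; print(n,'bed',len(q),rect(q),np.median(q[:,2]))
    q=P[m&box(P,[.44,-.22,.035],[.58,-.1,.06])]; print('last',len(q),rect(q),np.percentile(q[:,2],[50,90]))
E
```

```text
time: 7.3
eef_pos: [0.4968, -0.1056, 0.3809]
tool_rot: [[-0.998, 0.058, -0.002], [0.058, 0.998, -0.003], [0.002, -0.003, -1.0]]
wrist bed 10003 (array([ 0.5121507 , -0.07750188]), array([0.21305931, 0.130753  ]), np.float64(1.5273649631056663)) 0.018280543157778606
last 1544 (array([ 0.49572343, -0.14627448]), array([0.11458623, 0.03743804]), np.float64(0.07565206754598774)) [0.0497207  0.05109505]
scene bed 2078 (array([ 0.50533748, -0.08349323]), array([0.21798845, 0.14158903]), np.float64(1.5300745963567675)) 0.017239829795673234
last 440 (array([ 0.49667758, -0.14974613]), array([0.11377757, 0.03828082]), np.float64(0.02836989775617904)) [0.0474043  0.05042941]
side bed 1863 (array([ 0.50807297, -0.08211006]), array([0.21721859, 0.14294076]), np.float64(1.5186401810584576)) 0.019240178323626234
last 481 (array([ 0.50798172, -0.14772433]), array([0.09025619, 0.03767994]), np.float64(-0.035491681531377495)) [0.04898594 0.05223977]
```

View pics/w1.png

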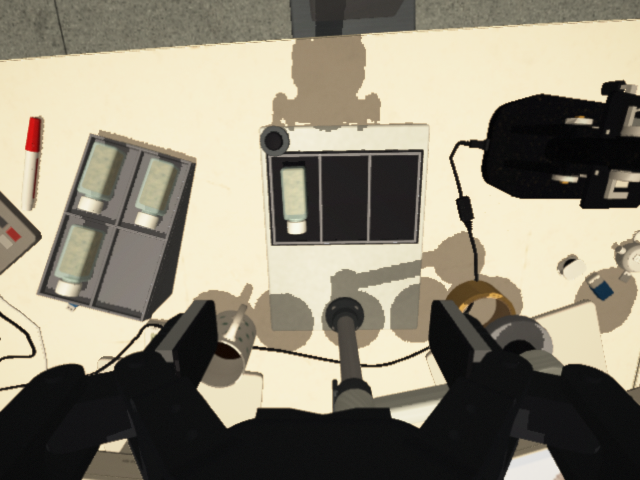

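The wrist view shows everything. The bed spans (271,151) to (420,244), with the left-over bottle at (294,198) and the button at (274,140). The bin's free compartment is at (128,265), and its bottles are at (101,177), (157,190) and (78,258).

```bash
cat >> h.py <<'E'
def bottles(P,c,m,n,d,thr,region,hmax=.045):
    """clusters standing thr above plane n.x=d within the region -> centre, dims, yaw (0..) of cap direction by white pixels"""
    h=P@n-d; k=m&(h>thr)&(h<hmax)&box(P,*region); img=k.reshape(480,640).astype(np.uint8)
    N,L,S,_=cv2.connectedComponentsWithStats(img,connectivity=4); out=[]
    for j in range(1,N):
        if S[j,4]<60: continue
        ix=(L.ravel()==j); Q=P[ix]; C=c[ix].astype(float)
        Q=Q[Q@n-d>thr]; ctr,dim,yaw=rect(Q)
        sat=C.max(1)-C.min(1); w=Q[(C.min(1)>np.percentile(C.min(1),88))].mean(0)
        if (w[:2]-ctr)@[np.cos(yaw),np.sin(yaw)]<0: yaw+=np.pi
        out.append((ctr.round(4),dim.round(4),round(yaw,3),np.median(Q@n-d).round(4),np.median(Q[:,2]).round(4),S[j,4]))
    return out
E
python3 - <<'E'
from h import *
for n in('wrist','scene','side'):
    g=np.load(f'/tmp/{n}.npy',allow_pickle=True);P,c,m=cloud(g)
    print('==',n)
    if n=='wrist':
        i=g[0]; print('bed rim',plane(i,[271,422,418,272],[151,151,243,244],.022).round(4).tolist()); print('btn',plane(i,[274],[140],.034).round(4))
        q=P[m].reshape(-1,3); G=np.zeros(480*640,bool);G=G.reshape(480,640);G[238:288,112:146]=1
        Q=P[G.ravel()&m]; 
        for _ in range(3):
            A=np.c_[Q[:,:2],np.ones(len(Q))];s=np.linalg.lstsq(A,Q[:,2],rcond=None)[0];Q=Q[abs(A@s-Q[:,2])<.003]
        nn=np.array([-s[0],-s[1],1]);L=np.linalg.norm(nn);nn/=L;dd=s[2]/L
        print('slope',np.arccos(nn[2]),'yaw up',np.arctan2(-nn[1],-nn[0]),nn,dd, 'floorz at Q mean',Q.mean(0))
    h=P@nn-dd
    # bin rim/body: points close to wall top plane
    q=P[m&box(P,[.35,-.6,.02],[.75,-.28,.16])&(abs(h-.01)<.004)];print('rim',rect(q))
    for b in bottles(P,c,m,nn,dd,.02,([.38,-.62,.04],[.72,-.27,.17])): print(b)
    print('bed:',*bottles(P,c,m,np.array([0,0,1.]),.018,.018,([.42,-.22,.03],[.60,.05,.06])))
    q=P[m&box(P,[.38,-.25,.028],[.45,-.12,.04])];print('btn',len(q),rect(q)[0],np.median(q[:,2]))
E
```

```text
== wrist
bed rim [[0.4416, -0.174, 0.022], [0.4531, 0.03, 0.022], [0.583, 0.0266, 0.022], [0.5726, -0.1853, 0.022]]
btn [[ 0.4274 -0.167   0.034 ]]
slope 0.356596542779556 yaw up -0.3244386307632461 [-0.33087499  0.11128079  0.93709035] -0.16936274682571306 floorz at Q mean [ 0.57497673 -0.37421439  0.06672307]
rim (array([ 0.52484488, -0.38544312]), array([0.21077725, 0.14240225]), np.float64(-0.338355681759003))
(array([ 0.4595, -0.3982]), array([0.0861, 0.0334]), np.float64(-0.365), np.float64(0.0312), np.float64(0.0602), np.int32(1866))
(array([ 0.4843, -0.3281]), array([0.0871, 0.0331]), np.float64(-0.349), np.float64(0.031), np.float64(0.0605), np.int32(1756))
(array([ 0.5579, -0.4266]), array([0.086 , 0.0334]), np.float64(-0.359), np.float64(0.0315), np.float64(0.0979), np.int32(1956))
bed: (array([ 0.4302, -0.1685]), array([0.0229, 0.0198]), np.float64(-1.523), np.float64(0.02), np.float64(0.038), np.int32(231)) (array([ 0.5075, -0.1465]), array([0.0895, 0.0322]), np.float64(-0.017), np.float64(0.0317), np.float64(0.0497), np.int32(1537))
btn 497 [ 0.42834657 -0.16852695] 0.0
[... 684 characters left out ...]
03499047470883515
== side
rim (array([ 0.52506053, -0.38692456]), array([0.21125892, 0.14595617]), np.float64(-0.3420536140906325))
(array([ 0.4839, -0.3298]), array([0.0874, 0.0355]), np.float64(-0.336), np.float64(0.031), np.float64(0.061), np.int32(571))
(array([ 0.5586, -0.4287]), array([0.0873, 0.0362]), np.float64(-0.351), np.float64(0.0317), np.float64(0.0994), np.int32(741))
(array([ 0.4593, -0.401 ]), array([0.088 , 0.0354]), np.float64(-0.372), np.float64(0.0311), np.float64(0.0607), np.int32(684))
bed: (array([ 0.508 , -0.1477]), array([0.0903, 0.0377]), np.float64(-0.035), np.float64(0.0311), np.float64(0.0491), np.int32(473))
btn 140 [ 0.42826414 -0.17266086] 0.03150059387780757
```

```bash
python3 -c "
from h import *
plan([.508,-.148,.027],np.pi-.03)
"
```

```text
d [-0.0097 -0.0496  0.3541] turn -0.015 | after turning first: [-0.0089 -0.0498  0.3541] t 7.45 tilt [-0.  0.] f [ 0.5  0.5 -0.3] w 1.003 0.0
```

Scaled: 0.06 m / 0.4 = 0.15, 0.055 m / 0.4 = 0.1375, -0.015 rad / 6.2832 = -0.0024.

```bash
echo '{"rows": [[-0.0125,-0.0625,0.125,-0.0024],[-0.01,-0.0625,0.125,0],[0,0,0.15,0],[0,0,0.15,0],[0,0,0.1375,0],[0,0,0.1,0],[0,0,0.0625,0],[0,0,0.035,0],[0,0,0,0]]}' | python3 inch.py 0.75 | head -2
python3 -c "
from h import *
plan([.508,-.148,.027],np.pi-.03)
"
echo '{"rows": [[0,0,0,0],[0,0,0,0],[0,0,0,0],[0,0,0,0]]}' | python3 inch.py 0.2 40 | tail -3
```

```text
time: 8.57
eef_pos: [0.5077, -0.1474, 0.0263]
d [-0.0003 -0.0006 -0.0007] turn 0.002 | after turning first: [-0.0003 -0.0006 -0.0007] t 8.575 tilt [-0.002  0.001] f [-0.2  0.5  0.6] w 0.748 0.0
ft_force: [-0.8, 0.4, 6.2]
grip_width: 0.364
grasp_force: 41.6
```

Scaled: -0.06 m / 0.4 = -0.15, -0.03 m / 0.4 = -0.075, 0.105 rad / 6.2832 = 0.0167.

```bash
echo '{"rows": [[0,0,-0.075,0],[0,0,-0.15,0],[0,0,-0.15,0],[0,0,-0.05,0.0159],[0,0,0,0.0159],[0,0,0,0.0167],[0,0,0,0]]}' | python3 inch.py | tail -2
python3 -c "
from h import *
plan([.5796,-.3697,.082],np.pi-.335)
"
```

```text
grip_width: 0.364
grasp_force: 40.7
d [-0.1412 -0.1849  0.1148] turn 0.001 | after turning first: [-0.1415 -0.1847  0.1148] t 9.95 tilt [-0.001  0.   ] f [ 0.3 -0.6 -1.4] w 0.364 40.74845373630524
```

Scaled: -0.037 m / 0.4 = -0.0925, 0.035 m / 0.4 = 0.0875.

```bash
echo '{"rows": [[-0.07,-0.0925,0,0],[-0.0713,-0.0925,0,0],[-0.0713,-0.0925,0,0],[-0.07,-0.0925,0,0],[-0.07,-0.0925,0,0],[0,0,0.0875,0],[0,0,0.0875,0],[0,0,0,0]]}' | python3 inch.py | tail -2
python3 -c "
from h import *
plan([.5796,-.3697,.082],np.pi-.335)
"
```

```text
grip_width: 0.365
grasp_force: 25.7
d [-0.0039 -0.0008  0.0403] turn 0.002 | after turning first: [-0.0039 -0.0008  0.0403] t 10.95 tilt [-0.009  0.005] f [-0.7  0.5 -0.3] w 0.365 25.69390296936035
```

```bash
echo '{"rows": [[0,0,0,0],[0,0,0,0]]}' | python3 inch.py 0.2 40 | tail -2
python3 - <<'E'
from h import *
i,p,d=grab('side');cv2.imwrite('pics/s2.png',p[200:420,220:460,::-1].repeat(2,0).repeat(2,1))
E
```

```text
grip_width: 0.364
grasp_force: 46.7
```

View pics/s2.png

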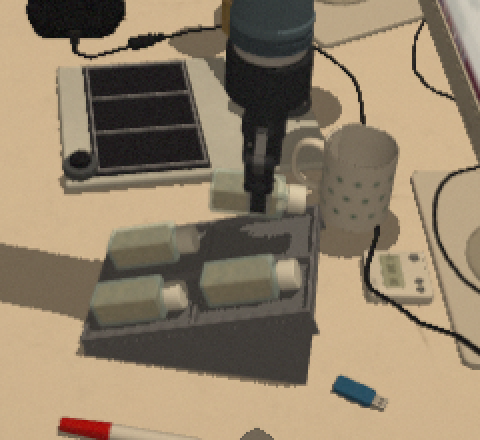

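The bottle is still held level over the back-left compartment (258,190). I lower it.

Scaled: 0.02 m / 0.4 = 0.05, 0.01 m / 0.4 = 0.025.

```bash
echo '{"rows": [[-0.005,0,0.05,0],[-0.005,0,0.025,0],[0,0,0.0125,0],[0,0,0.0125,0],[0,0,0,0]]}' | python3 inch.py 0.2 25
python3 -c "
from h import *
plan([.5796,-.3697,.082],np.pi-.335)
"
```

```text
time: 11.88
eef_pos: [0.5823, -0.3704, 0.0894]
tool_rot: [[-0.944, 0.329, -0.004], [0.329, 0.944, 0.002], [0.005, 0.001, -1.0]]
ft_force: [-7.7, 4.7, 13.6]
grip_width: 0.365
grasp_force: 49.5
d [ 0.0027 -0.0002  0.0074] turn 0.0 | after turning first: [ 0.0027 -0.0002  0.0074] t 11.875 tilt [-0.004  0.002] f [-7.7  4.7 13.6] w 0.365 49.524232149124146
```

Scaled: 0.003 m / 0.4 = 0.0075, 0.002 m / 0.4 = 0.005.

```bash
echo '{"rows": [[0.0075,0,0.0075,0],[0.005,0,0.0075,0],[0,0,0.0025,0],[0,0,0,0]]}' | python3 inch.py 0.2 20 | sed -n '2p;4,6p'
echo '{"rows": [[0,0,0,0],[0,0,0,0],[0,0,-0.05,0],[0,0,-0.125,0],[0,0,-0.15,0],[0,0,-0.15,0],[0,0,-0.075,0],[0,0,0,0]]}' | python3 inch.py 0.52 | sed -n '2p;4,6p'
python3 - <<'E'
from h import *
nn=np.array([-0.33087499,0.11128079,0.93709035]);dd=-.169363
for n in('scene','side','wrist'):
    g=grab(n);P,c,m=cloud(g);print(n)
    for b in bottles(P,c,m,nn,dd,.02,([.38,-.62,.04],[.72,-.27,.17])): print(b)
    if n=='wrist':cv2.imwrite('pics/w2.png',g[1][:,:,::-1])
plan([0.4895,-.3316,.042],np.pi-.35)
E
```

```text
eef_pos: [0.5804, -0.3697, 0.0839]
ft_force: [-5.9, 3.5, 13.0]
grip_width: 0.364
grasp_force: 50.8
eef_pos: [0.5812, -0.3707, 0.3062]
ft_force: [0.6, -0.8, -0.6]
grip_width: 0.52
grasp_force: 0.0
scene
(array([ 0.5752, -0.3709]), array([0.0857, 0.0358]), np.float64(-0.31), np.float64(0.0296), np.float64(0.0962), np.int32(559))
(array([ 0.4844, -0.3315]), array([0.0866, 0.0347]), np.float64(2.798), np.float64(0.0291), np.float64(0.0587), np.int32(532))
(array([ 0.5586, -0.43  ]), array([0.0862, 0.0349]), np.float64(-0.352), np.float64(0.0297), np.float64(0.0974), np.int32(627))
(array([ 0.4594, -0.4018]), array([0.0866, 0.0337]), np.float64(-0.359), np.float64(0.0295), np.float64(0.059), np.int32(614))
side
(array([ 0.5754, -0.3695]), array([0.0871, 0.0363]), np.float64(-0.333), np.float64(0.0315), np.float64(0.0983), np.int32(638))
(array([ 0.484 , -0.3308]), array([0.0876, 0.0343]), np.float64(2.789), np.float64(0.0309), np.float64(0.0612), np.int32(568))
(array([ 0.5587, -0.4285]), array([0.0874, 0.0358]), np.float64(-0.344), np.float64(0.0317), np.float64(0.0995), np.int32(739))
(array([ 0.4592, -0.401 ]), array([0.0879, 0.0359]), np.float64(2.772), np.float64(0.0311), np.float64(0.061), np.int32(688))
wrist
(array([ 0.46  , -0.3994]), array([0.0875, 0.0316]), np.float64(2.782), np.float64(0.0315), np.float64(0.0621), np.int32(2698))
(array([ 0.4845, -0.3295]), array([0.0869, 0.0321]), np.float64(2.777), np.float64(0.0313), np.float64(0.0622), np.int32(2666))
(array([ 0.5756, -0.368 ]), array([0.0865, 0.0311]), np.float64(-0.33), np.float64(0.0316), np.float64(0.099), np.int32(2766))
(array([ 0.5587, -0.4281]), array([0.0871, 0.0325]), np.float64(-0.359), np.float64(0.0319), np.float64(0.0999), np.int32(2872))
d [0.0956 0.006  0.2572] turn 0.015 | after turning first: [0.0956 0.0045 0.2572] t 13.525 tilt [-0.002  0.001] f [-0.2  0.3 -0.5] w 0.518 0.0
```

The left-over bottle lies well in the back-left compartment. Next is the front-left bottle, to lane1.

Units first: shifts go in shares of 0.4 m and turns go in shares of 2 pi rad. So 0.06 m / 0.4 = 0.15, 0.05 m / 0.4 = 0.125, 0.015 rad / 6.2832 = 0.0024.

```bash
echo '{"rows": [[0.12,0.0075,0,0.0024],[0.12,0.005,0.05,0],[0,0,0.15,0],[0,0,0.15,0],[0,0,0.125,0],[0,0,0.1,0],[0,0,0.0638,0],[0,0,0,0]]}' | python3 inch.py 0.65 | sed -n '2p;4,6p'
python3 -c "
from h import *
plan([0.4896,-.332,.0437],np.pi-.355)
"
```

```text
eef_pos: [0.4877, -0.3308, 0.0412]
ft_force: [0.2, 0.2, -0.1]
grip_width: 0.655
grasp_force: 0.0
d [-0.0022 -0.0004 -0.0025] turn 0.005 | after turning first: [-0.0022 -0.0004 -0.0025] t 14.525 tilt [-0.006  0.004] f [ 0.2  0.2 -0.1] w 0.655 0.0
```

Scaled: -0.001 m / 0.4 = -0.0025.

```bash
echo '{"rows": [[-0.0025,0,-0.0025,0],[0,0,0,0],[0,0,0,0],[0,0,0,0]]}' | python3 inch.py 0.2 40 | sed -n '2p;4,6p'
echo '{"rows": [[0,0,-0.05,0],[0,0,-0.125,0],[0,0,-0.15,0],[0,0,-0.05,-0.0239],[0,0,0,-0.0247],[0,0,0,0]]}' | python3 inch.py | sed -n '2p;4,6p'
python3 -c "
from h import *
plan([0.5164,-.0121,.033],np.pi-.05)
"
```

```text
eef_pos: [0.4912, -0.3328, 0.0459]
ft_force: [-0.4, 0.1, -2.1]
grip_width: 0.363
grasp_force: 40.3
eef_pos: [0.4916, -0.3331, 0.1976]
ft_force: [0.0, 0.4, -0.8]
grip_width: 0.368
grasp_force: 40.4
d [-0.0094  0.322   0.1643] turn 0.003 | after turning first: [-0.0084  0.322   0.1643] t 15.775 tilt [ 0.002 -0.001] f [ 0.   0.4 -0.8] w 0.368 40.40105223655701
```

Scaled: 0.054 m / 0.4 = 0.135, 0.05 m / 0.4 = 0.125.

```bash
echo '{"rows": [[-0.0025,0.1325,0,0],[-0.0025,0.135,0,0],[-0.005,0.135,0,0],[-0.0025,0.135,0,0],[-0.0025,0.135,0,0],[-0.005,0.1325,0,0],[0,0,0.125,0],[0,0,0.1125,0],[0,0,0,0]]}' | python3 inch.py | sed -n '2p;4,6p'
python3 -c "
from h import *
plan([0.5164,-.0121,.033],np.pi-.05)
"
```

```text
eef_pos: [0.5093, -0.0116, 0.0973]
ft_force: [-1.4, -0.0, -0.7]
grip_width: 0.368
grasp_force: 40.3
d [-0.0078 -0.0002  0.0642] turn 0.004 | after turning first: [-0.0078 -0.0001  0.0642] t 16.9 tilt [-0.01  0.  ] f [-1.4 -0.  -0.7] w 0.368 40.279269218444824
```

Scaled: 0.025 m / 0.4 = 0.0625, 0.015 m / 0.4 = 0.0375.

```bash
echo '{"rows": [[-0.005,0,0.0625,0],[-0.005,0,0.0375,0],[0,0,0.0175,0],[0,0,0.015,0],[0,0,0.0125,0],[0,0,0.01,0],[0,0,0.0075,0],[0,0,0,0]]}' | python3 inch.py 0.2 20 | sed -n '2p;4,6p'
echo '{"rows": [[0,0,0,0],[0,0,0,0],[0,0,0,0]]}' | python3 inch.py 0.55 | sed -n '2p;4,6p'
python3 -c "
from h import *
plan([0.5164,-.0121,.2],np.pi-.05)
for n in('side','scene'):
    g=grab(n);P,c,m=cloud(g);print(*bottles(P,c,m,np.array([0,0,1.]),.018,.018,([.42,-.22,.03],[.60,.05,.06])))
"
```

```text
eef_pos: [0.5246, -0.0114, 0.0401]
ft_force: [3.8, -0.3, 8.9]
grip_width: 0.362
grasp_force: 41.9
eef_pos: [0.5169, -0.0117, 0.0353]
ft_force: [-0.7, 0.6, 0.6]
grip_width: 0.551
grasp_force: 0.0
d [ 0.0007 -0.0004 -0.1647] turn 0.005 | after turning first: [ 0.0007 -0.0004 -0.1647] t 18.275 tilt [-0.001 -0.   ] f [-0.7  0.6  0.6] w 0.551 0.0
(array([ 0.5181, -0.0225]), array([0.0902, 0.0649]), np.float64(-0.35), np.float64(0.0306), np.float64(0.0486), np.int32(321))
(array([ 0.5192, -0.0205]), array([0.0887, 0.0655]), np.float64(-0.407), np.float64(0.0292), np.float64(0.0472), np.int32(326))
```

Scaled: -0.06 m / 0.4 = -0.15, -0.045 m / 0.4 = -0.1125, 0.155 rad / 6.2832 = 0.0247.

```bash
echo '{"rows": [[0,0,-0.1125,0],[0,0,-0.15,0],[0,0,-0.15,0],[0,0,0,0.0239],[0,0,0,0.0247],[0,0,0,0]]}' | python3 inch.py 0.65 | sed -n '2p;4,6p'
python3 -c "
from h import *
plan([.4646,-.4026,.0437],np.pi-.355)
for n in('side','scene'):
    g=grab(n);P,c,m=cloud(g);print(*bottles(P,c,m,np.array([0,0,1.]),.018,.018,([.42,-.22,.03],[.60,.05,.06])))
"
```

```text
eef_pos: [0.5173, -0.0117, 0.2006]
ft_force: [-0.2, 0.7, 0.6]
grip_width: 0.646
grasp_force: 0.0
d [-0.0838 -0.3854  0.157 ] turn 0.007 | after turning first: [-0.0865 -0.3848  0.157 ] t 19.125 tilt [-0.001 -0.   ] f [-0.2  0.7  0.6] w 0.646 0.0
(array([ 0.5215, -0.0142]), array([0.0889, 0.0379]), np.float64(-0.039), np.float64(0.0309), np.float64(0.0489), np.int32(383))
(array([ 0.5226, -0.0148]), array([0.0914, 0.0373]), np.float64(-0.102), np.float64(0.0289), np.float64(0.0469), np.int32(348))
```

Scaled: -0.055 m / 0.4 = -0.1375, 0.05 m / 0.4 = 0.125, 0.007 rad / 6.2832 = 0.0011.

```bash
echo '{"rows": [[-0.0313,-0.1375,0,0.0011],[-0.0313,-0.1375,0,0],[-0.0313,-0.1375,0,0],[-0.0313,-0.1375,0,0],[-0.0313,-0.1375,0,0],[-0.0313,-0.1375,0,0],[-0.0288,-0.1375,0,0],[0,0,0.125,0],[0,0,0.125,0],[0,0,0,0]]}' | python3 inch.py | sed -n '2p;4,6p'
python3 -c "
from h import *
plan([.4646,-.4026,.0437],np.pi-.355)
g=grab('side');P,c,m=cloud(g)
for b in bottles(P,c,m,np.array([-0.33087499,0.11128079,0.93709035]),-.169363,.02,([.38,-.62,.04],[.72,-.27,.17])): print(b)
"
```

```text
eef_pos: [0.4606, -0.3995, 0.0953]
ft_force: [-1.4, -0.1, 0.0]
grip_width: 0.655
grasp_force: 0.0
d [-0.0054 -0.0017  0.0515] turn -0.0 | after turning first: [-0.0054 -0.0017  0.0515] t 20.475 tilt [-0.01   0.008] f [-1.4 -0.1  0. ] w 0.655 0.0
(array([ 0.5753, -0.3702]), array([0.0873, 0.0348]), np.float64(-0.336), np.float64(0.031), np.float64(0.098), np.int32(638))
(array([ 0.5582, -0.4295]), array([0.0872, 0.0347]), np.float64(-0.369), np.float64(0.0315), np.float64(0.0994), np.int32(740))
(array([ 0.4588, -0.4018]), array([0.0876, 0.0351]), np.float64(-0.343), np.float64(0.0309), np.float64(0.0612), np.int32(623))
```

```bash
echo '{"rows": [[-0.0025,0,0.075,0],[0,0,0.0475,0],[0,0,0,0],[0,0,0,0]]}' | python3 inch.py | sed -n '2p;4,6p'
echo '{"rows": [[0,0,0,0],[0,0,0,0],[0,0,0,0],[0,0,0,0]]}' | python3 inch.py 0.2 40 | sed -n '2p;4,6p'
echo '{"rows": [[0,0,-0.05,0],[0,0,-0.125,0],[0,0,-0.15,0],[0,0,-0.05,-0.0239],[0,0,0,-0.0247],[0,0,0,0]]}' | python3 inch.py | sed -n '2p;4,6p'
python3 -c "
from h import *
plan([0.513,-.080,.036],np.pi-.05)
"
```

```text
eef_pos: [0.4666, -0.4037, 0.0532]
ft_force: [0.1, -0.0, 1.0]
grip_width: 0.653
grasp_force: 0.0
eef_pos: [0.4667, -0.4039, 0.0535]
ft_force: [-1.0, 1.6, 6.1]
grip_width: 0.36
grasp_force: 40.5
eef_pos: [0.4655, -0.4031, 0.2028]
ft_force: [0.2, 0.2, -1.1]
grip_width: 0.363
grasp_force: 39.8
d [-0.03    0.3252  0.1667] turn -0.004 | after turning first: [-0.0312  0.3251  0.1667] t 22.275 tilt [ 0.001 -0.   ] f [ 0.2  0.2 -1.1] w 0.363 39.81825828552246
```

Scaled: 0.055 m / 0.4 = 0.1375, 0.054 m / 0.4 = 0.135.

```bash
echo '{"rows": [[-0.0125,0.135,0,0],[-0.0125,0.135,0,0],[-0.0125,0.135,0,0],[-0.0125,0.135,0,0],[-0.0125,0.135,0,0],[-0.0125,0.1375,0,0],[0,0,0.125,0],[0,0,0.125,0],[0,0,0,0],[0,0,0,0],[0,0,0,0]]}' | python3 inch.py | sed -n '2p;4,6p'
python3 -c "
from h import *
plan([0.513,-.080,.041],np.pi-.05)
"
```

```text
eef_pos: [0.5146, -0.0805, 0.1043]
ft_force: [-0.3, -0.6, -0.9]
grip_width: 0.366
grasp_force: 39.8
d [0.002  0.0005 0.0633] turn -0.003 | after turning first: [0.002  0.0005 0.0633] t 23.65 tilt [ 0.005 -0.001] f [-0.3 -0.6 -0.9] w 0.366 39.8470276594162
```

Scaled: 0.025 m / 0.4 = 0.0625, 0.015 m / 0.4 = 0.0375.

```bash
echo '{"rows": [[0.0075,0,0.0625,0],[0.005,0,0.0375,0],[0,0,0.015,0],[0,0,0.0125,0],[0,0,0.0125,0],[0,0,0.01,0],[0,0,0.0075,0],[0,0,0,0],[0,0,0,0]]}' | python3 inch.py 0.2 20 | sed -n '2p;4,6p'
echo '{"rows": [[0,0,0,0],[0,0,0,0],[0,0,0,0],[0,0,-0.075,0],[0,0,-0.15,0],[0,0,-0.15,0],[0,0,0,0.0239],[0,0,0,0.0247],[0,0,0,0],[0,0,0,0]]}' | python3 inch.py 0.55 | sed -n '2p;4,6p'
python3 -c "
from h import *
plan([.564,-.431,.082],np.pi-.355)
for n in('side','scene'):
    g=grab(n);P,c,m=cloud(g);print(*bottles(P,c,m,np.array([0,0,1.]),.018,.018,([.42,-.22,.03],[.60,.05,.06])))
"
```

```text
eef_pos: [0.5167, -0.0798, 0.0439]
ft_force: [4.8, -0.3, 9.6]
grip_width: 0.363
grasp_force: 42.4
eef_pos: [0.5068, -0.0797, 0.1881]
ft_force: [0.4, 0.8, 0.4]
grip_width: 0.551
grasp_force: 0.0
d [-0.1757 -0.3095  0.106 ] turn 0.0 | after turning first: [-0.1759 -0.3095  0.106 ] t 26.025 tilt [-0.001  0.   ] f [0.4 0.8 0.4] w 0.551 0.0
(array([ 0.5213, -0.0132]), array([0.0888, 0.0403]), np.float64(0.013), np.float64(0.0308), np.float64(0.0488), np.int32(384)) (array([ 0.5089, -0.0813]), array([0.0895, 0.0393]), np.float64(-0.075), np.float64(0.0308), np.float64(0.0488), np.int32(428))
(array([ 0.5225, -0.0151]), array([0.0911, 0.0357]), np.float64(-0.041), np.float64(0.0291), np.float64(0.0471), np.int32(351)) (array([ 0.509 , -0.0821]), array([0.0904, 0.037 ]), np.float64(-0.008), np.float64(0.0291), np.float64(0.0471), np.int32(394))
```

Scaled: -0.0516 m / 0.4 = -0.129, -0.0293 m / 0.4 = -0.0733.

```bash
echo '{"rows": [[-0.0733,-0.129,0,0],[-0.0733,-0.129,0,0],[-0.0733,-0.129,0,0],[-0.0733,-0.129,0,0],[-0.0733,-0.129,0,0],[-0.0733,-0.129,0,0],[0,0,0.125,0],[0,0,0,0],[0,0,0,0],[0,0,0,0]]}' | python3 inch.py 0.65 | sed -n '2p;4,6p'
python3 -c "
from h import *
plan([.564,-.431,.082],np.pi-.355)
"
```

```text
eef_pos: [0.566, -0.4307, 0.1414]
ft_force: [-0.2, 0.4, 0.1]
grip_width: 0.653
grasp_force: 0.0
d [ 0.002  -0.001   0.0594] turn 0.001 | after turning first: [ 0.002  -0.001   0.0594] t 27.375 tilt [ 0.004 -0.002] f [-0.2  0.4  0.1] w 0.653 0.0
```

Scaled: 0.035 m / 0.4 = 0.0875, 0.02 m / 0.4 = 0.05.

```bash
echo '{"rows": [[0.005,-0.0025,0.0875,0],[0,0,0.05,0],[0,0,0,0],[0,0,0,0],[0,0,0,0]]}' | python3 inch.py | sed -n '2p;4,6p'
python3 -c "
from h import *
plan([.564,-.431,.082],np.pi-.355)
"
```

```text
eef_pos: [0.5629, -0.4322, 0.0855]
ft_force: [-0.3, -0.2, 0.6]
grip_width: 0.649
grasp_force: 0.0
d [-0.0006  0.0015  0.0035] turn -0.002 | after turning first: [-0.0006  0.0015  0.0035] t 28.0 tilt [ 0.002 -0.002] f [-0.3 -0.2  0.6] w 0.649 0.0
```

Scaled: 0.003 m / 0.4 = 0.0075, 0.001 m / 0.4 = 0.0025.

```bash
echo '{"rows": [[0,0.0025,0.0075,0],[0,0,0,0],[0,0,0,0],[0,0,0,0],[0,0,0,0]]}' | python3 inch.py 0.2 40 | sed -n '2p;4,6p'
echo '{"rows": [[0,0,-0.05,0],[0,0,-0.125,0],[0,0,-0.1,0],[0,0,0,-0.0239],[0,0,0,-0.0247],[0,0,0,0],[0,0,0,0]]}' | python3 inch.py | sed -n '2p;4,6p'
python3 -c "
from h import *
plan([0.509,-.148,.033],np.pi-.05)
"
```

```text
eef_pos: [0.5627, -0.4308, 0.0814]
ft_force: [0.1, -0.7, 3.5]
grip_width: 0.363
grasp_force: 41.6
eef_pos: [0.5617, -0.4306, 0.1906]
ft_force: [0.1, -0.6, -1.2]
grip_width: 0.366
grasp_force: 41.2
d [0.0678 0.2792 0.1577] turn -0.004 | after turning first: [0.0667 0.2795 0.1577] t 29.5 tilt [-0.001  0.   ] f [ 0.1 -0.6 -1.2] w 0.366 41.16245090961456
```

Scaled: 0.056 m / 0.4 = 0.14, 0.05 m / 0.4 = 0.125.

```bash
echo '{"rows": [[0.0325,0.14,0,0],[0.0325,0.14,0,0],[0.0325,0.14,0,0],[0.0325,0.14,0,0],[0.0325,0.14,0,0],[0,0,0.125,0],[0,0,0.1,0],[0,0,0,0],[0,0,0,0],[0,0,0,0]]}' | python3 inch.py | sed -n '2p;4,6p'
python3 -c "
from h import *
plan([0.509,-.148,.033],np.pi-.05)
"
```

```text
eef_pos: [0.5138, -0.1483, 0.103]
ft_force: [0.0, 0.3, -0.4]
grip_width: 0.361
grasp_force: 41.1
d [0.0051 0.0001 0.07  ] turn -0.003 | after turning first: [0.0051 0.0001 0.07  ] t 30.75 tilt [ 0.004 -0.001] f [ 0.   0.3 -0.4] w 0.361 41.05091214179993
```

Scaled: 0.025 m / 0.4 = 0.0625, 0.02 m / 0.4 = 0.05.

```bash
echo '{"rows": [[0.0075,0,0.0625,0],[0.005,0,0.05,0],[0,0,0.015,0],[0,0,0.0125,0],[0,0,0.0125,0],[0,0,0.01,0],[0,0,0.0075,0],[0,0,0,0],[0,0,0,0]]}' | python3 inch.py 0.2 20 | sed -n '2p;4,6p'
echo '{"rows": [[0,0,0,0],[0,0,0,0],[0,0,0,0],[0,0,-0.075,0],[0,0,-0.15,0],[0,0,-0.15,0],[0,0,-0.15,0],[0,0,-0.15,0],[0,0,-0.15,0],[0,0,0,0]]}' | python3 inch.py 0.55 | sed -n '2p;4,6p'
python3 -c "
from h import *
plan([.6616,.0902,.37],1.742)
for n in('side','scene'):
    g=grab(n);P,c,m=cloud(g)
    for b in bottles(P,c,m,np.array([0,0,1.]),.018,.018,([.42,-.22,.03],[.60,.05,.06])):print(b)
    for lo,hi in((.165,.2),(.255,.3)):
        q=P[m&box(P,[.58,.03,lo],[.72,.16,hi])];print(len(q),rect(q))
cv2.imwrite('pics/sc3.png',g[1][:,:,::-1])
g=grab('side');cv2.imwrite('pics/sd3.png',g[1][150:330,200:440,::-1].repeat(3,0).repeat(3,1))
"
```

```text
eef_pos: [0.5141, -0.1477, 0.0375]
ft_force: [3.4, 0.9, 9.2]
grip_width: 0.367
grasp_force: 43.1
eef_pos: [0.5097, -0.1479, 0.3692]
ft_force: [0.2, -0.7, -0.0]
grip_width: 0.551
grasp_force: 0.0
d [-1.393e-01  2.457e-01  1.000e-04] turn 1.348 | after turning first: [2.087e-01 1.902e-01 1.000e-04] t 33.125 tilt [ 0.012 -0.003] f [ 0.2 -0.7 -0. ] w 0.551 0.0
(array([ 0.5219, -0.0138]), array([0.0892, 0.0373]), np.float64(-0.055), np.float64(0.031), np.float64(0.049), np.int32(378))
(array([ 0.509 , -0.0811]), array([0.0893, 0.0391]), np.float64(-0.093), np.float64(0.0309), np.float64(0.0489), np.int32(432))
(array([ 0.5134, -0.1504]), array([0.09  , 0.0368]), np.float64(-0.114), np.float64(0.0312), np.float64(0.0492), np.int32(468))
365 (array([0.65020496, 0.08233355]), array([0.08021978, 0.05756604]), np.float64(-0.9863248792123294))
223 (array([0.66085327, 0.08146623]), array([0.03256691, 0.0228388 ]), np.float64(-0.04680851826755994))
(array([ 0.5219, -0.0135]), array([0.0926, 0.0369]), np.float64(0.013), np.float64(0.0291), np.float64(0.0471), np.int32(346))
(array([ 0.5092, -0.0821]), array([0.0915, 0.0362]), np.float64(-0.02), np.float64(0.0293), np.float64(0.0473), np.int32(387))
(array([ 0.5145, -0.1506]), array([0.0913, 0.0375]), np.float64(-0.105), np.float64(0.0292), np.float64(0.0472), np.int32(428))
411 (array([0.65483391, 0.08193579]), array([0.08010294, 0.06516919]), np.float64(-0.6752161983030085))
92 (array([0.66198051, 0.07801882]), array([0.02791898, 0.01639454]), np.float64(-0.08820283003898854))
```

View pics/sd3.png

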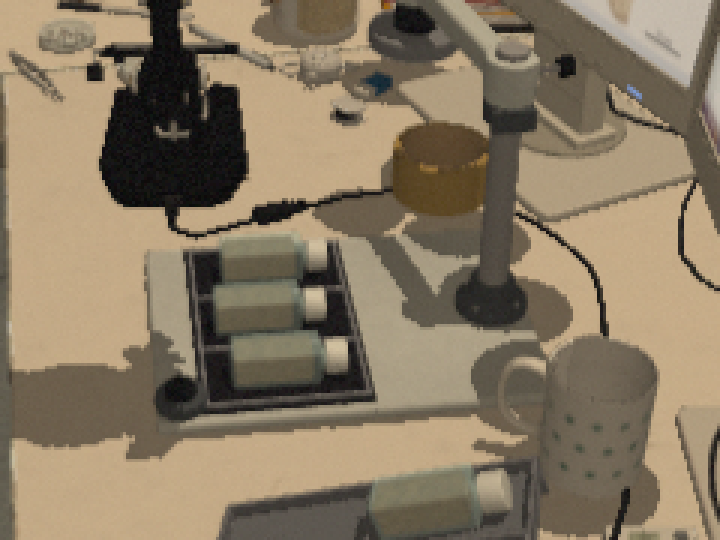

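All three bottles lie flat, one per lane (260,258), (258,305) and (275,357), with caps to the column. I return to the camera.

Scaled: 0.0491 m / 0.4 = 0.1228, -0.0279 m / 0.4 = -0.0698, 0.168 rad / 6.2832 = 0.0267.

```bash
echo '{"rows": [[-0.0698,0.1228,0,0],[-0.0698,0.1228,0,0],[-0.0698,0.1228,0,0],[-0.0698,0.1228,0,0],[-0.0698,0.1228,0,0],[0,0,0,0.0267],[0,0,0,0.0267],[0,0,0,0.0267],[0,0,0,0.0267],[0,0,0,0.0267],[0,0,0,0.0267],[0,0,0,0.0267],[0,0,0,0.0267],[0,0,0,0],[0,0,0,0]]}' | python3 inch.py 1.0 | sed -n '2p;4,6p'
python3 -c "
from h import *
plan([.6605,.0885,.261],1.742)
"
```

```text
eef_pos: [0.6581, 0.0905, 0.3609]
ft_force: [-1.3, -0.3, -0.3]
grip_width: 0.999
grasp_force: 0.0
d [-0.0024  0.0023  0.0999] turn 0.006 | after turning first: [-0.0024  0.0024  0.0999] t 35.15 tilt [-0.003 -0.   ] f [-1.3 -0.3 -0.3] w 0.999 0.0
```

Scaled: 0.05 m / 0.4 = 0.125, 0.048 m / 0.4 = 0.12.

```bash
echo '{"rows": [[-0.006,0.0058,0.125,0],[0,0,0.12,0],[0,0,0,0],[0,0,0,0]]}' | python3 inch.py 1.0 | sed -n '2p;4,6p'
echo '{"rows": [[0,0,0,0],[0,0,0,0],[0,0,0,0],[0,0,0,0]]}' | python3 inch.py 0.3 25 | sed -n '2p;4,6p'
echo '{"rows": [[-0.0025,-0.0338,0,-0.0127],[-0.005,-0.0675,0,-0.0239],[-0.005,-0.0675,0,-0.0239],[-0.005,-0.0675,0,-0.0239],[-0.005,-0.0675,0,-0.0239],[-0.005,-0.0675,0,-0.0239],[-0.005,-0.0675,0,-0.0239],[-0.005,-0.0675,0,-0.0239],[-0.0025,-0.045,0,-0.0159],[0,0,0,0],[0,0,0,0]]}' | python3 inch.py
```

```text
eef_pos: [0.6623, 0.0889, 0.2664]
ft_force: [-0.4, 0.4, 0.5]
grip_width: 1.0
grasp_force: 0.0
eef_pos: [0.6619, 0.0888, 0.2661]
ft_force: [-1.1, -0.4, 2.8]
grip_width: 0.367
grasp_force: 25.4
time: 37.52
eef_pos: [0.518, -0.0599, 0.2661]
tool_rot: [[-0.986, 0.167, 0.006], [0.167, 0.986, -0.001], [-0.006, -0.0, -1.0]]
ft_force: [4.4, -2.1, 2.0]
grip_width: 0.366
grasp_force: 25.5
```

Scaled: -0.009 m / 0.4 = -0.0225, -0.007 m / 0.4 = -0.0175, -0.05 rad / 6.2832 = -0.008.

```bash
echo '{"rows": [[-0.0025,-0.0225,0,-0.008],[0,-0.0175,0,-0.0064],[0,-0.01,0,-0.0032],[0,0,0,0],[0,0,0,0]]}' | python3 inch.py | sed -n '2,4p'
echo '{"rows": [[0,-0.005,0,-0.0016],[0,0,0,0],[0,0,0,0]]}' | python3 inch.py | sed -n '2,4p'
echo '{"rows": [[0,-0.005,0,-0.0016],[0,0,0,0],[0,0,0,0]]}' | python3 inch.py | sed -n '2,4p'
```

```text
eef_pos: [0.5163, -0.0777, 0.2661]
tool_rot: [[-0.998, 0.057, 0.005], [0.057, 0.998, 0.002], [-0.005, 0.002, -1.0]]
ft_force: [6.1, 1.2, 2.7]
eef_pos: [0.5163, -0.0776, 0.266]
tool_rot: [[-0.999, 0.045, 0.005], [0.045, 0.999, 0.004], [-0.005, 0.004, -1.0]]
ft_force: [5.6, 3.7, 2.2]
eef_pos: [0.5165, -0.0776, 0.266]
tool_rot: [[-0.999, 0.033, 0.005], [0.033, 0.999, 0.006], [-0.005, 0.006, -1.0]]
ft_force: [5.1, 6.9, 2.9]
```

Scaled: -0.003 m / 0.4 = -0.0075.

```bash
echo '{"rows": [[0,0,0,0],[0,0,0,0],[0,-0.0075,0,0],[0,-0.0075,0,0],[0,0,0,0],[0,0,0,0]]}' | python3 inch.py 0.46 | sed -n '2,5p'
echo '{"rows": [[0,0,0,0],[0,0.01,0,0],[0,0,0,0],[0,0,-0.15,0],[0,0,-0.125,0],[0,0,0,0],[0,0,0,0]]}' | python3 inch.py 1.0| sed -n '2,5p'
python3 - <<'E'
from h import *
for n in('side','scene'):
    g=grab(n);P,c,m=cloud(g)
    for lo,hi in((.165,.2),(.255,.3)):
        q=P[m&box(P,[.45,-.16,lo],[.575,.0,hi])];print(len(q),rect(q))
    q=P[m&box(P,[.40,-.20,.025],[.445,-.13,.045])];print('btn',len(q),rect(q)[:2],q.mean(0),np.percentile(q[:,2],[50,90]))
plan([.429,-.170,.10],np.pi-.05)
E
```

```text
eef_pos: [0.5133, -0.0813, 0.2643]
tool_rot: [[-1.0, 0.03, -0.002], [0.03, 1.0, 0.01], [0.002, 0.01, -1.0]]
ft_force: [-1.1, 13.3, 1.3]
grip_width: 0.458
eef_pos: [0.5133, -0.0862, 0.3743]
tool_rot: [[-0.999, 0.037, -0.001], [0.037, 0.999, -0.0], [0.001, -0.0, -1.0]]
ft_force: [1.3, 0.8, -0.3]
grip_width: 0.997
581 (array([ 0.51253629, -0.08294453]), array([0.07912183, 0.07502317]), np.float64(-0.1737849764072843))
285 (array([ 0.51126111, -0.08784003]), array([0.03077687, 0.01979033]), np.float64(-0.20705664685397096))
btn 175 (array([ 0.4274444 , -0.17133106]), array([0.03965082, 0.03377455])) [ 0.42743372 -0.17511265  0.03276734] [0.03107549 0.03960844]
569 (array([ 0.51140308, -0.08453716]), array([0.07922339, 0.07282013]), np.float64(-0.39010915753862196))
266 (array([ 0.50858611, -0.08900591]), array([0.03202808, 0.02184049]), np.float64(-0.47302015333356806))
btn 149 (array([ 0.42671889, -0.17402948]), array([0.03750882, 0.03538641])) [ 0.42643383 -0.1743152   0.03131662] [0.03031074 0.0375378 ]
d [ 0.0796 -0.0871  0.2731] turn 0.014 | after turning first: [ 0.0784 -0.0882  0.2731] t 40.625 tilt [-0.004  0.   ] f [-0.5 -0.5 -0.1] w 0.999 0.0
```

Scaled: 0.06 m / 0.4 = 0.15, 0.05 m / 0.4 = 0.125.

```bash
echo '{"rows": [[0.1,-0.11,0,0],[0.1,-0.1075,0,0],[0,0,0.15,0],[0,0,0.15,0],[0,0,0.15,0],[0,0,0.15,0],[0,0,0.125,0],[0,0,0,0],[0,0,0,0],[0,0,0,0]]}' | python3 inch.py 0.0 | sed -n '2,5p'
python3 - <<'E'
from h import *
plan([.4285,-.170,.034])
g=grab('side');cv2.imwrite('pics/b1.png',g[1][150:330,200:440,::-1].repeat(3,0).repeat(3,1))
E
```

```text
eef_pos: [0.4329, -0.1704, 0.0872]
tool_rot: [[-0.999, 0.036, 0.005], [0.036, 0.999, -0.002], [-0.005, -0.002, -1.0]]
ft_force: [0.1, -0.3, 0.6]
grip_width: -0.001
d [0.0047 0.0003 0.0532] turn 0 | after turning first: [0.0047 0.0003 0.0532] t 41.875 tilt [ 0.005 -0.002] f [ 0.1 -0.3  0.6] w -0.001 0.0
```

View pics/b1.png

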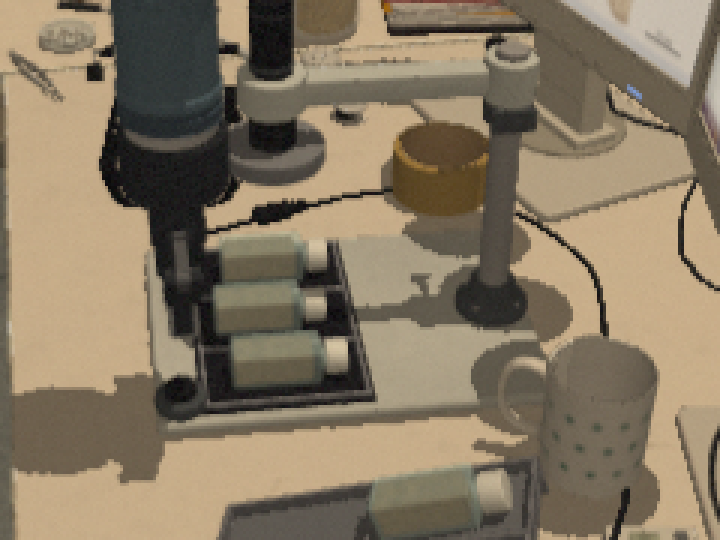

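The camera is home over the bottles. The shut fingertips (185,330) stand above the button (180,393), so I press.

Scaled: 0.025 m / 0.4 = 0.0625, 0.02 m / 0.4 = 0.05.

```bash
echo '{"rows": [[0.0118,0,0.0625,0],[0,0,0.05,0],[0,0,0.015,0],[0,0,0,0]]}' | python3 inch.py | sed -n '2,4p'
echo '{"rows": [[0,0,0.01,0],[0,0,0.0075,0],[0,0,0,0],[0,0,0,0]]}' | python3 inch.py | sed -n '2,4p'
```

```text
eef_pos: [0.4262, -0.1697, 0.0347]
tool_rot: [[-0.999, 0.036, 0.0], [0.036, 0.999, -0.0], [-0.0, -0.0, -1.0]]
ft_force: [-1.0, 0.5, 3.0]
eef_pos: [0.4268, -0.1699, 0.0314]
tool_rot: [[-0.999, 0.036, -0.001], [0.036, 0.999, -0.001], [0.001, -0.001, -1.0]]
ft_force: [-11.1, 3.1, 36.3]
```

Scaled: -0.006 m / 0.4 = -0.015, -0.005 m / 0.4 = -0.0125.

```bash
echo '{"rows": [[0,0,-0.015,0],[0,0,-0.0125,0],[0,0,0,0],[0,0,0,0],[0,0,0,0]]}' | python3 inch.py | sed -n '2p;4p'
for k in 1; do echo '{"rows": [[0,0,0.0075,0],[0,0,0,0],[0,0,0,0]]}' | python3 inch.py | sed -n '2p;4p'
echo '{"rows": [[0,0,0.0038,0],[0,0,0,0],[0,0,0,0]]}' | python3 inch.py | sed -n '2p;4p'
echo '{"rows": [[0,0,0.0038,0],[0,0,0,0],[0,0,0,0]]}' | python3 inch.py | sed -n '2p;4p'
echo '{"rows": [[0,0,0.0038,0],[0,0,0,0],[0,0,0,0]]}' | python3 inch.py | sed -n '2p;4p'
echo '{"rows": [[0,0,0.0038,0],[0,0,0,0],[0,0,0,0]]}' | python3 inch.py | sed -n '2p;4p'
echo '{"rows": [[0,0,0.0038,0],[0,0,0,0],[0,0,0,0]]}' | python3 inch.py | sed -n '2p;4p'; done
```

```text
eef_pos: [0.4268, -0.1696, 0.0378]
ft_force: [1.4, 0.2, 1.1]
eef_pos: [0.4267, -0.1696, 0.035]
ft_force: [1.0, -0.5, 3.0]
eef_pos: [0.4267, -0.1696, 0.0335]
ft_force: [1.8, -1.0, 2.3]
eef_pos: [0.4267, -0.1695, 0.0321]
ft_force: [2.6, -0.6, 5.2]
eef_pos: [0.4267, -0.1696, 0.0319]
ft_force: [-0.8, 0.1, 16.7]
eef_pos: [0.4267, -0.1696, 0.0316]
ft_force: [-4.7, 2.3, 26.6]
eef_pos: [0.4268, -0.1697, 0.0314]
ft_force: [-7.5, 3.3, 38.2]
```

The force rises gently over 6 mm and then meets a hard stop, so the button is fully down. I back off and take the camera again.

Scaled: -0.06 m / 0.4 = -0.15, 0.0465 m / 0.4 = 0.1163.

```bash
echo '{"rows": [[0,0,-0.075,0],[0,0,-0.15,0],[0,0,-0.15,0],[0,0,-0.15,0],[0,0,-0.15,0],[0,0,-0.15,0],[-0.1075,0.1163,0,0],[-0.1075,0.1163,0,0],[0,0,0,0],[0,0,0,0],[0,0,0,0]]}' | python3 inch.py 1.0 | sed -n '2,5p'
python3 - <<'E'
from h import *
plan([.5135,-.081,.263],np.pi-.05)
E
```

```text
eef_pos: [0.5125, -0.0826, 0.3561]
tool_rot: [[-0.999, 0.039, -0.003], [0.039, 0.999, -0.0], [0.003, -0.001, -1.0]]
ft_force: [-0.6, 0.1, 0.6]
grip_width: 1.0
d [-0.0013  0.0017  0.0931] turn 0.011 | after turning first: [-0.0013  0.0017  0.0931] t 47.175 tilt [-0.003 -0.   ] f [-0.6  0.1  0.6] w 1.0 0.0
```

Scaled: 0.047 m / 0.4 = 0.1175, 0.045 m / 0.4 = 0.1125, 0.01 rad / 6.2832 = 0.0016.

```bash
echo '{"rows": [[-0.0025,0.0025,0.1125,0.0016],[0,0,0.1175,0],[0,0,0,0],[0,0,0,0]]}' | python3 inch.py 1.0 | sed -n '2p'
echo '{"rows": [[0,0,0,0],[0,0,0,0],[0,0,0,0],[0,0,0,0]]}' | python3 inch.py 0.3 25 | sed -n '2p;4,6p'
echo '{"rows": [[-0.0025,0.0338,0,0.0127],[-0.005,0.0675,0,0.0239],[-0.005,0.0675,0,0.0239],[-0.005,0.0675,0,0.0239],[-0.005,0.0675,0,0.0239],[-0.005,0.0675,0,0.0239],[-0.005,0.0675,0,0.0239],[-0.005,0.0675,0,0.0239],[-0.005,0.0675,0,0.0239],[-0.0025,0.0338,0,0.0127],[0,0,0,0],[0,0,0,0]]}' | python3 inch.py
echo '{"rows": [[0,0,0,0],[0,0,0,0],[0,0,-0.15,0],[0,0,-0.15,0],[0,0,0,-0.0286],[0,0,0,-0.0286],[0,0,0,-0.0286],[0,0,0,-0.0286],[0,0,0,-0.0286],[0,0,0,-0.0286],[0,0,0,-0.0286],[0,0,0,-0.0159],[0,0,0,0],[0,0,0,0]]}' | python3 inch.py 1.0 | head -3
python3 -c "
from h import *
plan([.505,-.10,.37],np.pi-.05)
for n in('side','scene'):
    g=grab(n);P,c,m=cloud(g)
    for b in bottles(P,c,m,np.array([0,0,1.]),.018,.018,([.42,-.22,.03],[.60,.05,.06])):print(b)
    for b in bottles(P,c,m,np.array([-0.33087499,0.11128079,0.93709035]),-.169363,.02,([.38,-.62,.04],[.72,-.27,.17])): print(b)
"
```

```text
eef_pos: [0.5157, -0.0808, 0.2669]
eef_pos: [0.5159, -0.0776, 0.2668]
ft_force: [-1.2, 3.5, 5.9]
grip_width: 0.37
grasp_force: 25.7
time: 49.68
eef_pos: [0.666, 0.0902, 0.2667]
tool_rot: [[-0.164, 0.986, 0.002], [0.986, 0.164, 0.002], [0.002, 0.002, -1.0]]
ft_force: [-0.5, 3.2, 5.2]
grip_width: 0.366
grasp_force: 25.7
time: 51.42
eef_pos: [0.6653, 0.0882, 0.3848]
tool_rot: [[-0.999, 0.048, -0.001], [0.048, 0.999, -0.0], [0.001, -0.001, -1.0]]
d [ 0.1511 -0.1956  0.015 ] turn 0.002 | after turning first: [ 0.1507 -0.196   0.015 ] t 51.425 tilt [-0.001 -0.   ] f [ 0.2 -1.  -0.8] w 1.003 0.0
(array([ 0.5218, -0.0148]), array([0.0889, 0.0354]), np.float64(-0.07), np.float64(0.0304), np.float64(0.0484), np.int32(385))
(array([ 0.5085, -0.0808]), array([0.0899, 0.0379]), np.float64(-0.036), np.float64(0.0311), np.float64(0.0491), np.int32(424))
(array([ 0.5103, -0.1623]), array([0.0904, 0.0377]), np.float64(-0.038), np.float64(0.031), np.float64(0.049), np.int32(486))
(array([ 0.5752, -0.37  ]), array([0.0873, 0.0351]), np.float64(-0.351), np.float64(0.0312), np.float64(0.098), np.int32(646))
(array([ 0.5232, -0.0152]), array([0.0918, 0.0375]), np.float64(-0.06), np.float64(0.0292), np.float64(0.0472), np.int32(356))
(array([ 0.5095, -0.0842]), array([0.0922, 0.0354]), np.float64(-0.058), np.float64(0.0293), np.float64(0.0473), np.int32(391))
(array([ 0.5107, -0.1638]), array([0.0907, 0.0379]), np.float64(-0.06), np.float64(0.0294), np.float64(0.0474), np.int32(437))
(array([ 0.5751, -0.3704]), array([0.0855, 0.0363]), np.float64(-0.3), np.float64(0.0295), np.float64(0.0959), np.int32(552))
```

The lane3 bottle was knocked about 13 mm aside after the shot. I clear it first, to back-right.

Scaled: 0.06 m / 0.4 = 0.15, -0.0535 m / 0.4 = -0.1338.

```bash
echo '{"rows": [[0.0963,-0.1238,0,0],[0.0963,-0.1238,0.075,0],[0.0963,-0.1238,0.125,0],[0.0963,-0.1238,0.125,0],[0,-0.1338,0.075,0],[0,0,0.15,0],[0,0,0,0],[0,0,0,0],[0,0,0,0]]}' | python3 inch.py 0.6 | sed -n '2p'
python3 -c "
from h import *
plan([.5105,-.1625,.027],np.pi-.05)
"
```

```text
eef_pos: [0.525, -0.1287, 0.1936]
d [ 0.0139 -0.0342  0.1665] turn 0.006 | after turning first: [ 0.0137 -0.0343  0.1665] t 52.65 tilt [ 0.006 -0.001] f [-0.2 -0.6  0.4] w 0.598 0.0
```

Scaled: 0.055 m / 0.4 = 0.1375, 0.05 m / 0.4 = 0.125, 0.006 rad / 6.2832 = 0.001.

```bash
echo '{"rows": [[0.0375,-0.085,0,0.001],[0,0,0.1375,0],[0,0,0.125,0],[0,0,0.0875,0],[0,0,0.05,0],[0,0,0,0],[0,0,0,0],[0,0,0,0]]}' | python3 inch.py | sed -n '2p;4p'
python3 -c "
from h import *
plan([.5105,-.1625,.027],np.pi-.05)
"
```

```text
eef_pos: [0.5075, -0.1631, 0.0323]
ft_force: [-0.6, 0.4, 0.6]
d [-0.0029  0.0008  0.0053] turn -0.002 | after turning first: [-0.0029  0.0008  0.0053] t 53.65 tilt [ 0.004 -0.001] f [-0.6  0.4  0.6] w 0.603 0.0
```

Scaled: 0.004 m / 0.4 = 0.01, -0.003 m / 0.4 = -0.0075.

```bash
echo '{"rows": [[-0.0075,0,0.01,0],[0,0,0,0],[0,0,0,0]]}' | python3 inch.py | sed -n '2p;4p'
echo '{"rows": [[0,0,0,0],[0,0,0,0],[0,0,0,0],[0,0,0,0]]}' | python3 inch.py 0.2 40| sed -n '2p;4,6p'
echo '{"rows": [[0,0,-0.075,0],[0,0,-0.15,0],[0,0,-0.15,0],[0,0,-0.05,0.0159],[0,0,0,0.0159],[0,0,0,0.0135],[0,0,0,0],[0,0,0,0]]}' | python3 inch.py | sed -n '2p;4,6p'
python3 -c "
from h import *
plan([.5572,-.4335,.082],np.pi-.335)
"
```

```text
eef_pos: [0.5086, -0.1629, 0.0264]
ft_force: [-0.2, -0.2, -0.3]
eef_pos: [0.5092, -0.1615, 0.0267]
ft_force: [-1.1, 5.2, 4.1]
grip_width: 0.361
grasp_force: 41.1
eef_pos: [0.508, -0.1637, 0.1958]
ft_force: [-0.4, 0.6, -1.7]
grip_width: 0.363
grasp_force: 40.6
d [-0.1357 -0.2383  0.1138] turn -0.002 | after turning first: [-0.1353 -0.2386  0.1138] t 55.525 tilt [-0.001 -0.   ] f [-0.4  0.6 -1.7] w 0.363 40.62123477458954
```

Scaled: -0.0477 m / 0.4 = -0.1193, 0.045 m / 0.4 = 0.1125.

```bash
echo '{"rows": [[-0.068,-0.1193,0,0],[-0.068,-0.1193,0,0],[-0.068,-0.1193,0,0],[-0.068,-0.1193,0,0],[-0.068,-0.1193,0,0],[0,0,0.1125,0],[0,0,0.05,0],[0,0,0,0],[0,0,0,0],[0,0,0,0]]}' | python3 inch.py | sed -n '2p;4,6p'
python3 -c "
from h import *
plan([.5572,-.4335,.082],np.pi-.335)
"
```

```text
eef_pos: [0.5599, -0.433, 0.1338]
ft_force: [0.2, 0.3, -1.0]
grip_width: 0.366
grasp_force: 40.5
d [ 0.0025 -0.0013  0.0518] turn -0.0 | after turning first: [ 0.0025 -0.0013  0.0518] t 56.775 tilt [ 0.003 -0.002] f [ 0.2  0.3 -1. ] w 0.366 40.5190372467041
```

Scaled: 0.025 m / 0.4 = 0.0625, 0.01 m / 0.4 = 0.025.

```bash
echo '{"rows": [[0.005,-0.0025,0.0625,0],[0,0,0.025,0],[0,0,0.015,0],[0,0,0.01,0],[0.005,0,0.0075,0],[0.005,0,0.0075,0],[0,0,0,0],[0,0,0,0]]}' | python3 inch.py 0.2 25 | sed -n '2p;4,6p'
echo '{"rows": [[0,0,0,0],[0,0,0,0],[0,0,-0.05,0],[0,0,-0.125,0],[0,0,-0.15,0],[0,0,0,-0.0159],[0,0,0,-0.0159],[0,0,0,-0.0135],[0,0,0,0],[0,0,0,0]]}' | python3 inch.py 0.52 | sed -n '2p;4,6p'
python3 - <<'E'
from h import *
nn=np.array([-0.33087499,0.11128079,0.93709035]);dd=-.169363
for n in('scene','side'):
    g=grab(n);P,c,m=cloud(g);print(n)
    for b in bottles(P,c,m,nn,dd,.02,([.38,-.62,.04],[.72,-.27,.17])): print(b)
    for b in bottles(P,c,m,np.array([0,0,1.]),.018,.018,([.42,-.22,.03],[.60,.05,.06])):print(b)
plan([0.509,-.0815,.027],np.pi-.05)
E
```

```text
eef_pos: [0.5546, -0.4326, 0.0849]
ft_force: [-3.6, 2.7, 10.7]
grip_width: 0.36
grasp_force: 42.7
eef_pos: [0.5524, -0.4321, 0.211]
ft_force: [0.3, -0.3, 0.3]
grip_width: 0.521
grasp_force: 0.0
scene
(array([ 0.5755, -0.3706]), array([0.0862, 0.0359]), np.float64(-0.279), np.float64(0.0294), np.float64(0.096), np.int32(565))
(array([ 0.5511, -0.4334]), array([0.0864, 0.0345]), np.float64(-0.357), np.float64(0.0297), np.float64(0.0951), np.int32(629))
(array([ 0.522, -0.014]), array([0.0915, 0.0369]), np.float64(-0.028), np.float64(0.0292), np.float64(0.0472), np.int32(346))
(array([ 0.5093, -0.0837]), array([0.0914, 0.0379]), np.float64(-0.056), np.float64(0.0292), np.float64(0.0472), np.int32(391))
side
(array([ 0.575 , -0.3699]), array([0.087 , 0.0339]), np.float64(-0.339), np.float64(0.0312), np.float64(0.0978), np.int32(635))
(array([ 0.5506, -0.4313]), array([0.0866, 0.0369]), np.float64(-0.253), np.float64(0.0318), np.float64(0.0969), np.int32(740))
(array([ 0.5214, -0.014 ]), array([0.0892, 0.0362]), np.float64(-0.005), np.float64(0.0311), np.float64(0.0491), np.int32(380))
(array([ 0.5084, -0.0813]), array([0.0901, 0.0369]), np.float64(-0.008), np.float64(0.031), np.float64(0.049), np.int32(431))
d [0.0617 0.3477 0.1836] turn -0.002 | after turning first: [0.0608 0.3479 0.1836] t 59.125 tilt [ 0. -0.] f [-0.1 -0.  -0.2] w 0.519 0.0
```

Scaled: 0.06 m / 0.4 = 0.15, 0.058 m / 0.4 = 0.145.

```bash
echo '{"rows": [[0.025,0.145,0,0],[0.025,0.145,0,0],[0.025,0.145,0,0],[0.025,0.145,0,0],[0.0275,0.145,0,0],[0.0275,0.145,0,0],[0,0,0.15,0],[0,0,0.125,0],[0,0,0,0],[0,0,0,0],[0,0,0,0]]}' | python3 inch.py 0.6| sed -n '2p;4,6p'
python3 -c "
from h import *
plan([.509,-.0815,.027],np.pi-.05)
"
```

```text
eef_pos: [0.5108, -0.0816, 0.1031]
ft_force: [-0.7, 0.2, -0.2]
grip_width: 0.597
grasp_force: 0.0
d [0.0022 0.0001 0.076 ] turn -0.002 | after turning first: [0.0022 0.0001 0.076 ] t 60.5 tilt [ 0.005 -0.001] f [-0.7  0.2 -0.2] w 0.597 0.0
```

Scaled: 0.04 m / 0.4 = 0.1, 0.025 m / 0.4 = 0.0625.

```bash
echo '{"rows": [[0.0075,0,0.1,0],[0,0,0.0625,0],[0,0,0.0225,0],[0,0,0,0],[0,0,0,0],[0,0,0,0]]}' | python3 inch.py | sed -n '2p;4p'
echo '{"rows": [[0,0,0,0],[0,0,0,0],[0,0,0,0],[0,0,0,0]]}' | python3 inch.py 0.2 40| sed -n '2p;4,6p'
echo '{"rows": [[0,0,-0.075,0],[0,0,-0.15,0],[0,0,-0.15,0],[0,0,-0.05,0.0159],[0,0,0,0.0159],[0,0,0,0.0135],[0,0,0,0],[0,0,0,0]]}' | python3 inch.py | sed -n '2p;4,6p'
python3 -c "
from h import *
plan([.460,-.4001,.044],np.pi-.335)
"
```

```text
eef_pos: [0.5065, -0.0812, 0.0275]
ft_force: [-0.0, -0.0, 0.1]
eef_pos: [0.5062, -0.081, 0.0271]
ft_force: [-0.5, 0.3, 5.6]
grip_width: 0.366
grasp_force: 42.0
eef_pos: [0.5048, -0.0809, 0.1958]
ft_force: [-0.5, -0.7, -0.6]
grip_width: 0.366
grasp_force: 41.3
d [-0.063  -0.3161  0.1517] turn -0.001 | after turning first: [-0.0628 -0.3161  0.1517] t 62.75 tilt [-0.001  0.   ] f [-0.5 -0.7 -0.6] w 0.366 41.32274687290192
```

Scaled: -0.0527 m / 0.4 = -0.1318, 0.05 m / 0.4 = 0.125.

```bash
echo '{"rows": [[-0.0263,-0.1318,0,0],[-0.0263,-0.1318,0,0],[-0.0263,-0.1318,0,0],[-0.0263,-0.1318,0,0],[-0.0263,-0.1318,0,0],[-0.0263,-0.1318,0,0],[0,0,0.125,0],[0,0,0.1125,0],[0,0,0,0],[0,0,0,0],[0,0,0,0]]}' | python3 inch.py | sed -n '2p;4,6p'
python3 -c "
from h import *
plan([.460,-.4001,.044],np.pi-.335)
"
```

```text
eef_pos: [0.4623, -0.4014, 0.1042]
ft_force: [-0.2, 0.7, -0.9]
grip_width: 0.364
grasp_force: 41.3
d [0.0029 0.0006 0.0602] turn -0.001 | after turning first: [0.0029 0.0006 0.0602] t 64.125 tilt [ 0.004 -0.003] f [-0.2  0.7 -0.9] w 0.364 41.29170835018158
```

Scaled: 0.03 m / 0.4 = 0.075, 0.014 m / 0.4 = 0.035.

```bash
echo '{"rows": [[0.005,0.0025,0.075,0],[0,0,0.035,0],[0,0,0.015,0],[0,0,0.01,0],[0.005,0,0.0075,0],[0.005,0,0.0075,0],[0,0,0,0],[0,0,0,0]]}' | python3 inch.py 0.2 25 | sed -n '2p;4,6p'
echo '{"rows": [[0,0,0,0],[0,0,0,0],[0,0,-0.05,0],[0,0,-0.15,0],[0,0,-0.15,0],[0,0,0,-0.0159],[0,0,0,-0.0159],[0,0,0,-0.0135],[0,0,0,0],[0,0,0,0]]}' | python3 inch.py 0.52 | sed -n '2p;4,6p'
python3 - <<'E'
from h import *
nn=np.array([-0.33087499,0.11128079,0.93709035]);dd=-.169363
for n in('scene','side'):
    g=grab(n);P,c,m=cloud(g);print(n)
    for b in bottles(P,c,m,nn,dd,.02,([.38,-.62,.04],[.72,-.27,.17])): print(b)
    for b in bottles(P,c,m,np.array([0,0,1.]),.018,.018,([.42,-.22,.03],[.60,.05,.06])):print(b)
plan([0.5215,-.014,.027],np.pi-.05)
E
```

```text
eef_pos: [0.4595, -0.4016, 0.0494]
ft_force: [-4.9, 2.7, 19.1]
grip_width: 0.368
grasp_force: 55.1
eef_pos: [0.4551, -0.3973, 0.1818]
ft_force: [-0.1, -0.8, -0.2]
grip_width: 0.515
grasp_force: 0.0
scene
(array([ 0.5756, -0.3695]), array([0.0856, 0.035 ]), np.float64(-0.307), np.float64(0.0295), np.float64(0.0957), np.int32(552))
(array([ 0.5497, -0.433 ]), array([0.086 , 0.0356]), np.float64(-0.311), np.float64(0.0298), np.float64(0.0946), np.int32(639))
(array([ 0.4652, -0.4067]), array([0.0879, 0.0341]), np.float64(-0.34), np.float64(0.0319), np.float64(0.0648), np.int32(696))
(array([ 0.5229, -0.0147]), array([0.0911, 0.036 ]), np.float64(-0.074), np.float64(0.0292), np.float64(0.0472), np.int32(346))
side
(array([ 0.5754, -0.3694]), array([0.0872, 0.0353]), np.float64(-0.316), np.float64(0.0313), np.float64(0.0982), np.int32(638))
(array([ 0.507, -0.419]), array([0.1765, 0.038 ]), np.float64(-0.317), np.float64(0.0324), np.float64(0.0807), np.int32(1515))
d [-0.0463  0.3863  0.1545] turn -0.002 | after turning first: [-0.0473  0.3862  0.1545] t 66.475 tilt [ 0. -0.] f [-0.   0.6  0.6] w 0.518 0.0
```

Run:
```python
from h import *
a=grab('side')[1][280:400,240:400];b=grab('scene')[1][280:400,270:430]
cv2.imwrite('pics/fr.png',cv2.resize(np.hstack([a,b])[:,:,::-1],None,fx=2.5,fy=2.5))
nn=np.array([-0.33087499,0.11128079,0.93709035]);dd=-.169363
P,c,m=cloud(grab('scene'));h=P@nn-dd
k=m&(h>.02)&(h<.045)&box(P,[.40,-.46,.03],[.51,-.37,.12]);q=P[k];A=np.c_[q[:,:2],np.ones(len(q))];s=np.linalg.lstsq(A,q[:,2],rcond=None)[0];f=np.array([.9444,-.3288]);print('tilt along',np.arctan(s[:2]@f),np.arctan(s[:2]@[.3288,.9444]))
```

```text
tilt along 0.35910670925405885 0.2273779804954363
```

View pics/fr.png

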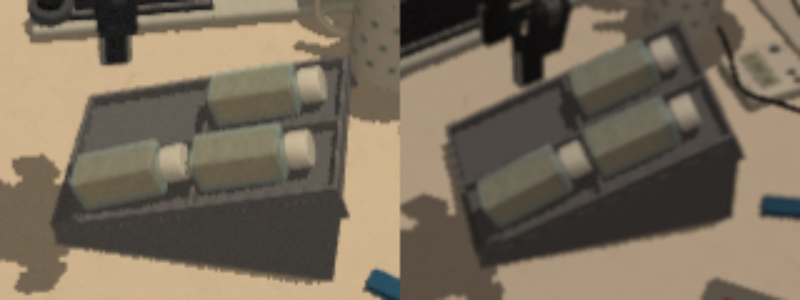

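The front-right bottle sits about 8 mm uphill, its cap partly up on the row divider (175,160). I regrasp it and ease it downhill.

Scaled: 0.06 m / 0.4 = 0.15, 0.1 rad / 6.2832 = 0.0159.

```bash
echo '{"rows": [[0,0,0,0.0159],[0,0,0,0.0159],[0,0,0,0.0135],[0,0,0.15,0],[0,0,0,0],[0,0,0,0],[0,0,0,0]]}' | python3 inch.py 0.65 | sed -n '2p'
python3 -c "
from h import *
plan([.469,-.4075,.048],np.pi-.335)
g=grab('side');P,c,m=cloud(g);h=P@np.array([-0.33087499,0.11128079,0.93709035])+.169363
q=P[m&(h>.025)&(h<.045)&box(P,[.40,-.46,.03],[.51,-.37,.085])];print(rect(q),len(q))
"
```

```text
eef_pos: [0.4566, -0.3986, 0.1239]
d [-0.0144 -0.0042  0.076 ] turn -0.002 | after turning first: [-0.0143 -0.0042  0.076 ] t 67.5 tilt [ 0.004 -0.003] f [ 0.8 -0.3  0.1] w 0.648 0.0
(array([ 0.46839583, -0.40569681]), array([0.09534012, 0.03642188]), np.float64(-0.31384794182754927)) 685
```

Scaled: 0.03 m / 0.4 = 0.075, -0.013 m / 0.4 = -0.0325.

```bash
echo '{"rows": [[-0.0325,-0.01,0.075,0],[0,0,0.075,0],[0,0,0.0325,0],[0,0,0,0],[0,0,0,0],[0,0,0,0]]}' | python3 inch.py | sed -n '2p;4p'
echo '{"rows": [[0,0,0,0],[0,0,0,0],[0,0,0,0],[0,0,0,0]]}' | python3 inch.py 0.2 30| sed -n '2p;4,6p'
echo '{"rows": [[0,0,-0.015,0],[0.0125,0.005,0,0],[0.0125,0.0025,0,0],[0,0,0,0],[0,0,0,0]]}' | python3 inch.py | sed -n '2p;4,6p'
```

```text
eef_pos: [0.4669, -0.4062, 0.0499]
ft_force: [0.5, 0.8, 0.5]
eef_pos: [0.4663, -0.4057, 0.049]
ft_force: [-0.3, 0.4, 4.0]
grip_width: 0.365
grasp_force: 33.6
eef_pos: [0.4573, -0.3992, 0.0542]
ft_force: [0.0, 0.9, -1.0]
grip_width: 0.365
grasp_force: 33.0
```

Scaled: 0.004 m / 0.4 = 0.01.

```bash
echo '{"rows": [[0,0,0.01,0],[0,0,0.01,0],[0,0,0,0],[0,0,0,0]]}' | python3 inch.py 0.2 20 | sed -n '2p;4,6p'
echo '{"rows": [[0,0,0,0],[0,0,0,0],[0,0,0,0],[0,0,-0.075,0],[0,0,-0.15,0],[0,0,-0.15,0],[0,0,0,-0.0159],[0,0,0,-0.0159],[0,0,0,-0.0135],[0.025,0.125,0,0],[0,0,0,0],[0,0,0,0]]}' | python3 inch.py 0.5 | sed -n '2p;4,6p'
python3 - <<'E'
from h import *
nn=np.array([-0.33087499,0.11128079,0.93709035]);dd=-.169363
for n in('scene','side'):
    g=grab(n);P,c,m=cloud(g);print(n)
    for b in bottles(P,c,m,nn,dd,.023,([.38,-.62,.04],[.72,-.27,.17])): print(b)
    for b in bottles(P,c,m,np.array([0,0,1.]),.018,.018,([.42,-.22,.03],[.60,.05,.06])):print(b)
plan([0.5215,-.014,.027],np.pi-.05)
E
```

```text
eef_pos: [0.4575, -0.3992, 0.0462]
ft_force: [-0.3, 0.1, -0.7]
grip_width: 0.365
grasp_force: 33.0
eef_pos: [0.4502, -0.349, 0.1967]
ft_force: [-0.4, -1.0, -0.5]
grip_width: 0.503
grasp_force: 0.0
scene
(array([ 0.5754, -0.3702]), array([0.0849, 0.0352]), np.float64(-0.347), np.float64(0.0297), np.float64(0.0962), np.int32(504))
(array([ 0.5496, -0.433 ]), array([0.0855, 0.0359]), np.float64(-0.323), np.float64(0.0301), np.float64(0.0946), np.int32(574))
(array([ 0.4548, -0.4011]), array([0.0859, 0.0342]), np.float64(-0.356), np.float64(0.0294), np.float64(0.0572), np.int32(564))
(array([ 0.5227, -0.0142]), array([0.0911, 0.0348]), np.float64(-0.018), np.float64(0.0288), np.float64(0.0468), np.int32(345))
side
(array([ 0.5747, -0.3701]), array([0.0866, 0.0337]), np.float64(-0.345), np.float64(0.0317), np.float64(0.0984), np.int32(580))
(array([ 0.5492, -0.4314]), array([0.0864, 0.0356]), np.float64(-0.358), np.float64(0.032), np.float64(0.0969), np.int32(677))
(array([ 0.4543, -0.4013]), array([0.0874, 0.0354]), np.float64(-0.377), np.float64(0.0314), np.float64(0.0599), np.int32(625))
(array([ 0.5404, -0.0177]), array([0.05 , 0.035]), np.float64(-0.172), np.float64(0.0299), np.float64(0.0479), np.int32(189))
d [-0.0534  0.3396  0.1694] turn -0.003 | after turning first: [-0.0545  0.3395  0.1694] t 71.525 tilt [ 0.001 -0.001] f [ 0.7 -0.5 -0.1] w 0.498 0.0
```

Units first: shifts go in shares of 0.4 m and turns go in shares of 2 pi rad. So 0.06 m / 0.4 = 0.15, 0.0566 m / 0.4 = 0.1415.

```bash
echo '{"rows": [[-0.0225,0.1415,0,0],[-0.0225,0.1415,0,0],[-0.0225,0.1415,0,0],[-0.0225,0.1415,0,0],[-0.0225,0.1415,0,0],[-0.0225,0.1415,0,0],[0,0,0.15,0],[0,0,0.0875,0],[0,0,0,0],[0,0,0,0],[0,0,0,0]]}' | python3 inch.py 0.6| sed -n '2p;4,6p'
python3 -c "
from h import *
plan([.5215,-.014,.027],np.pi-.05)
"
```

```text
eef_pos: [0.5237, -0.0129, 0.1035]
ft_force: [0.2, 0.6, 0.3]
grip_width: 0.601
grasp_force: 0.0
d [ 0.0025 -0.0012  0.0765] turn -0.003 | after turning first: [ 0.0025 -0.0012  0.0765] t 72.9 tilt [ 0.004 -0.   ] f [0.2 0.6 0.3] w 0.601 0.0
```

Scaled: 0.04 m / 0.4 = 0.1, 0.025 m / 0.4 = 0.0625.

```bash
echo '{"rows": [[0.005,-0.0025,0.1,0],[0,0,0.0625,0],[0,0,0.0225,0],[0,0,0,0],[0,0,0,0],[0,0,0,0]]}' | python3 inch.py | sed -n '2p;4p'
echo '{"rows": [[0,0,0,0],[0,0,0,0],[0,0,0,0],[0,0,0,0]]}' | python3 inch.py 0.2 40| sed -n '2p;4,6p'
echo '{"rows": [[0,0,-0.075,0],[0,0,-0.15,0],[0,0,-0.15,0],[0,0,-0.05,0.0159],[0,0,0,0.0159],[0,0,0,0.0135],[0,0,0,0],[0,0,0,0]]}' | python3 inch.py | sed -n '2p;4,6p'
python3 -c "
from h import *
plan([.4777,-.3343,.044],np.pi-.335)
"
```

```text
eef_pos: [0.5207, -0.0133, 0.0286]
ft_force: [-0.4, 0.4, 0.5]
eef_pos: [0.5204, -0.0132, 0.0282]
ft_force: [-0.5, -0.4, 5.3]
grip_width: 0.363
grasp_force: 41.9
eef_pos: [0.5189, -0.0134, 0.1967]
ft_force: [0.3, -0.9, -0.6]
grip_width: 0.371
grasp_force: 41.2
d [-0.0669 -0.3165  0.1527] turn -0.001 | after turning first: [-0.0667 -0.3166  0.1527] t 75.15 tilt [-0.001  0.   ] f [ 0.3 -0.9 -0.6] w 0.371 41.15031659603119
```

Scaled: -0.0527 m / 0.4 = -0.1318, 0.05 m / 0.4 = 0.125.

```bash
echo '{"rows": [[-0.0278,-0.1318,0,0],[-0.0278,-0.1318,0,0],[-0.0278,-0.1318,0,0],[-0.0278,-0.1318,0,0],[-0.0278,-0.1318,0,0],[-0.0278,-0.1318,0,0],[0,0,0.125,0],[0,0,0.1125,0],[0,0,0,0],[0,0,0,0],[0,0,0,0]]}' | python3 inch.py | sed -n '2p;4,6p'
python3 -c "
from h import *
plan([.4777,-.3343,.044],np.pi-.335)
"
```

```text
eef_pos: [0.48, -0.3348, 0.1051]
ft_force: [0.4, -0.5, -1.2]
grip_width: 0.369
grasp_force: 41.1
d [ 0.0026 -0.0002  0.0611] turn -0.001 | after turning first: [ 0.0026 -0.0002  0.0611] t 76.525 tilt [ 0.004 -0.003] f [ 0.4 -0.5 -1.2] w 0.369 41.130133867263794
```

Scaled: 0.03 m / 0.4 = 0.075, 0.014 m / 0.4 = 0.035.

```bash
echo '{"rows": [[0.0075,0,0.075,0],[0,0,0.035,0],[0,0,0.015,0],[0,0,0.01,0],[0.005,0,0.0075,0],[0.005,0,0.0075,0],[0,0,0,0],[0,0,0,0]]}' | python3 inch.py 0.2 25 | sed -n '2p;4,6p'
echo '{"rows": [[0,0,0,0],[0,0,0,0],[0,0,-0.05,0],[0,0,-0.15,0],[0,0,-0.15,0],[0,0,-0.15,0],[0,0,-0.125,-0.0159],[0,0,-0.125,-0.0159],[0,0,0,-0.0135],[0,0.125,0,0],[0,0.125,0,0],[0,0,0,0],[0,0,0,0]]}' | python3 inch.py 0.52 | sed -n '2p;4,6p'
python3 - <<'E'
from h import *
nn=np.array([-0.33087499,0.11128079,0.93709035]);dd=-.169363
for n in('scene','side'):
    g=grab(n);P,c,m=cloud(g);print(n)
    for b in bottles(P,c,m,nn,dd,.023,([.38,-.62,.04],[.72,-.27,.17])): print(b)
    for lo,hi in((.165,.2),(.255,.3)):
        q=P[m&box(P,[.58,.03,lo],[.72,.16,hi])];print(len(q),rect(q))
plan([.665,.089,.37],1.735)
E
```

```text
eef_pos: [0.4737, -0.3325, 0.0456]
ft_force: [-2.5, 0.8, 8.6]
grip_width: 0.364
grasp_force: 43.1
eef_pos: [0.4764, -0.2319, 0.3434]
ft_force: [-0.2, -0.3, 0.5]
grip_width: 0.522
grasp_force: 0.0
scene
(array([ 0.5755, -0.3699]), array([0.0858, 0.0349]), np.float64(-0.324), np.float64(0.03), np.float64(0.0963), np.int32(496))
(array([ 0.5495, -0.4326]), array([0.0856, 0.0341]), np.float64(-0.341), np.float64(0.03), np.float64(0.0946), np.int32(582))
(array([ 0.4732, -0.3344]), array([0.088 , 0.0348]), np.float64(-0.329), np.float64(0.0332), np.float64(0.0588), np.int32(541))
(array([ 0.4548, -0.4013]), array([0.0861, 0.0339]), np.float64(-0.321), np.float64(0.0295), np.float64(0.057), np.int32(555))
130 (array([0.67147768, 0.08152099]), array([0.06961296, 0.05407026]), np.float64(-1.507919430514451))
83 (array([0.67057663, 0.07722249]), array([0.02303157, 0.00962259]), np.float64(0.43067203041772784))
side
(array([ 0.5748, -0.3696]), array([0.0863, 0.0348]), np.float64(-0.318), np.float64(0.0316), np.float64(0.0985), np.int32(575))
(array([ 0.4724, -0.3343]), array([0.088 , 0.0364]), np.float64(-0.388), np.float64(0.0346), np.float64(0.0609), np.int32(589))
(array([ 0.5492, -0.4318]), array([0.0866, 0.0354]), np.float64(-0.376), np.float64(0.0321), np.float64(0.0975), np.int32(679))
(array([ 0.4545, -0.4005]), array([0.0866, 0.036 ]), np.float64(-0.377), np.float64(0.0313), np.float64(0.0601), np.int32(628))
361 (array([0.65305126, 0.0821093 ]), array([0.07966062, 0.05418706]), np.float64(-0.9464655469141952))
228 (array([0.66323006, 0.08104391]), array([0.03162624, 0.02282732]), np.float64(-0.2127358378785651))
d [-0.1713  0.332  -0.0274] turn 1.352 | after turning first: [ 0.287   0.2392 -0.0274] t 79.25 tilt [ 0.    -0.001] f [-0.7  1.1 -0.1] w 0.518 0.0
```

FL rests about 3 mm high and 5 mm too far downhill, with its tail on the front wall. I regrasp it and shift it uphill.

Scaled: -0.05 m / 0.4 = -0.125, 0.03 m / 0.4 = 0.075, 0.1 rad / 6.2832 = 0.0159.

```bash
echo '{"rows": [[0,-0.125,0,0],[0,-0.125,0.075,0],[0,0,0.125,0.0159],[0,0,0.125,0.0159],[0,0,0.125,0.0135],[0,0,0.125,0],[0,0,0,0],[0,0,0,0],[0,0,0,0]]}' | python3 inch.py 0.65 | sed -n '2p'
python3 -c "
from h import *
plan([.478,-.3358,.046],np.pi-.335)
"
```

```text
eef_pos: [0.4733, -0.3332, 0.1154]
d [-0.0049 -0.0008  0.0695] turn -0.002 | after turning first: [-0.0049 -0.0008  0.0695] t 80.375 tilt [ 0.005 -0.003] f [ 0.4 -0.6  0.3] w 0.652 0.0
```

Scaled: 0.03 m / 0.4 = 0.075, 0.025 m / 0.4 = 0.0625.

```bash
echo '{"rows": [[-0.0075,-0.0025,0.075,0],[0,0,0.0625,0],[0,0,0.03,0],[0,0,0,0],[0,0,0,0],[0,0,0,0]]}' | python3 inch.py | sed -n '2p;4p'
echo '{"rows": [[0,0,0,0],[0,0,0,0],[0,0,0,0],[0,0,0,0]]}' | python3 inch.py 0.2 30| sed -n '2p;4,6p'
echo '{"rows": [[0,0,-0.015,0],[-0.01,0,0,0],[-0.0075,0,0,0],[0,0,0,0],[0,0,0,0]]}' | python3 inch.py | sed -n '2p;4,6p'
```

```text
eef_pos: [0.4747, -0.334, 0.0467]
ft_force: [-0.5, 0.4, 0.2]
eef_pos: [0.4741, -0.3336, 0.0459]
ft_force: [-1.1, 0.9, 5.8]
grip_width: 0.365
grasp_force: 32.7
eef_pos: [0.4802, -0.3356, 0.0511]
ft_force: [-0.3, -0.1, -1.4]
grip_width: 0.368
grasp_force: 32.1
```

Scaled: 0.003 m / 0.4 = 0.0075, 0.002 m / 0.4 = 0.005.

```bash
echo '{"rows": [[0,0,0.0075,0],[0,0,0.005,0],[0,0,0,0],[0,0,0,0]]}' | python3 inch.py 0.2 20 | sed -n '2p;4,6p'
echo '{"rows": [[0,0,0,0],[0,0,0,0],[0,0,0,0],[0,0,-0.05,0],[0,0,-0.15,0],[0,0,-0.15,0],[0,0,-0.15,0],[0,0,-0.125,-0.0159],[0,0,-0.125,-0.0159],[0,0,0,-0.0135],[0,0.125,0,0],[0,0.125,0,0],[0,0,0,0],[0,0,0,0]]}' | python3 inch.py 0.52 | sed -n '2p;4,6p'
python3 - <<'E'
from h import *
nn=np.array([-0.33087499,0.11128079,0.93709035]);dd=-.169363
for n in('scene','side'):
    g=grab(n);P,c,m=cloud(g);print(n)
    for b in bottles(P,c,m,nn,dd,.023,([.38,-.62,.04],[.72,-.27,.17])): print(b)
plan([.665,.089,.37],1.735)
E
```

```text
eef_pos: [0.4805, -0.3359, 0.048]
ft_force: [-3.6, 2.1, 8.3]
grip_width: 0.363
grasp_force: 33.3
eef_pos: [0.4855, -0.2361, 0.3475]
ft_force: [-0.4, -0.4, -0.2]
grip_width: 0.519
grasp_force: 0.0
scene
(array([ 0.5751, -0.3704]), array([0.0855, 0.0355]), np.float64(-0.295), np.float64(0.0299), np.float64(0.0959), np.int32(506))
(array([ 0.4764, -0.3364]), array([0.0849, 0.0358]), np.float64(-0.289), np.float64(0.0295), np.float64(0.0568), np.int32(476))
(array([ 0.5496, -0.4321]), array([0.0855, 0.0354]), np.float64(-0.309), np.float64(0.0301), np.float64(0.0946), np.int32(580))
(array([ 0.4549, -0.4009]), array([0.086 , 0.0356]), np.float64(-0.32), np.float64(0.0294), np.float64(0.0571), np.int32(562))
side
(array([ 0.5751, -0.369 ]), array([0.0864, 0.0355]), np.float64(-0.322), np.float64(0.0316), np.float64(0.0983), np.int32(578))
(array([ 0.4765, -0.336 ]), array([0.0873, 0.0348]), np.float64(-0.367), np.float64(0.0313), np.float64(0.0595), np.int32(528))
(array([ 0.5489, -0.4316]), array([0.0858, 0.0336]), np.float64(-0.331), np.float64(0.0321), np.float64(0.0974), np.int32(673))
(array([ 0.4543, -0.4009]), array([0.0865, 0.0358]), np.float64(-0.348), np.float64(0.0313), np.float64(0.0599), np.int32(621))
d [-0.1619  0.3358 -0.0234] turn 1.352 | after turning first: [ 0.2927  0.2309 -0.0234] t 84.6 tilt [ 0.    -0.001] f [-0.2  0.1  0. ] w 0.517 0.0
```

All four bottles lie flush in their compartments. Now the camera goes home.

Scaled: 0.048 m / 0.4 = 0.12, -0.0231 m / 0.4 = -0.0578, 0.169 rad / 6.2832 = 0.0269.

```bash
echo '{"rows": [[0,0,-0.0625,0],[-0.058,0.12,0,0],[-0.058,0.12,0,0],[-0.058,0.12,0,0],[-0.058,0.12,0,0],[-0.0578,0.12,0,0],[-0.0578,0.12,0,0],[-0.0578,0.12,0,0],[0,0,0,0.0269],[0,0,0,0.0269],[0,0,0,0.0269],[0,0,0,0.0269],[0,0,0,0.0269],[0,0,0,0.0269],[0,0,0,0.0269],[0,0,0,0.0269],[0,0,0,0],[0,0,0,0]]}' | python3 inch.py 1.0 | sed -n '2p;4,6p'
python3 -c "
from h import *
plan([.665,.089,.263],1.735)
"
```

```text
eef_pos: [0.6651, 0.0902, 0.3711]
ft_force: [0.3, 0.3, 1.0]
grip_width: 0.998
grasp_force: 0.0
d [-0.0012 -0.0003  0.1081] turn 0.004 | after turning first: [-0.0012 -0.0003  0.1081] t 86.85 tilt [-0. -0.] f [0.3 0.3 1. ] w 0.998 0.0
```

Scaled: 0.055 m / 0.4 = 0.1375, 0.05 m / 0.4 = 0.125.

```bash
echo '{"rows": [[0,0,0.1375,0],[0,0,0.125,0],[0,0,0,0],[0,0,0,0]]}' | python3 inch.py 1.0 | sed -n '2p;4p'
echo '{"rows": [[0,0,0,0],[0,0,0,0],[0,0,0,0],[0,0,0,0]]}' | python3 inch.py 0.3 25 | sed -n '2p;4,6p'
echo '{"rows": [[-0.0025,-0.0338,0,-0.0127],[-0.005,-0.0675,0,-0.0239],[-0.005,-0.0675,0,-0.0239],[-0.005,-0.0675,0,-0.0239],[-0.005,-0.0675,0,-0.0239],[-0.005,-0.0675,0,-0.0239],[-0.005,-0.0675,0,-0.0239],[-0.005,-0.0675,0,-0.0239],[-0.005,-0.055,0,-0.0191],[0,0,0,0],[0,0,0,0]]}' | python3 inch.py | sed -n '2,6p'
```

```text
eef_pos: [0.6661, 0.0914, 0.2684]
ft_force: [0.5, 0.3, 0.4]
eef_pos: [0.6655, 0.0915, 0.2678]
ft_force: [0.1, 0.4, 4.0]
grip_width: 0.369
grasp_force: 25.2
eef_pos: [0.5164, -0.0602, 0.2676]
tool_rot: [[-0.988, 0.153, -0.003], [0.153, 0.988, -0.001], [0.003, -0.001, -1.0]]
ft_force: [-4.7, -0.6, 6.3]
grip_width: 0.37
grasp_force: 25.6
```

Scaled: -0.009 m / 0.4 = -0.0225, -0.007 m / 0.4 = -0.0175, -0.05 rad / 6.2832 = -0.008.

```bash
echo '{"rows": [[-0.0025,-0.0225,0,-0.008],[0,-0.0175,0,-0.0064],[0,-0.0125,0,-0.0032],[0,0,0,0],[0,0,0,0]]}' | python3 inch.py | sed -n '2,4p'
echo '{"rows": [[0,-0.0075,0,0],[0,0,0,0],[0,0,0,0]]}' | python3 inch.py | sed -n '2,4p'
echo '{"rows": [[0,0,0,0],[0,0,0,0],[0,-0.0075,0,0],[0,-0.0075,0,0],[0,0,0,0],[0,0,0,0]]}' | python3 inch.py 0.46 | sed -n '2,5p'
```

```text
eef_pos: [0.515, -0.0776, 0.2675]
tool_rot: [[-0.999, 0.042, -0.003], [0.042, 0.999, 0.003], [0.004, 0.003, -1.0]]
ft_force: [-5.8, 4.9, 7.7]
eef_pos: [0.515, -0.0776, 0.2675]
tool_rot: [[-0.999, 0.039, -0.003], [0.039, 0.999, 0.007], [0.004, 0.006, -1.0]]
ft_force: [-5.4, 8.1, 7.4]
eef_pos: [0.5161, -0.0814, 0.2665]
tool_rot: [[-0.999, 0.038, -0.001], [0.038, 0.999, 0.011], [0.001, 0.01, -1.0]]
ft_force: [-2.4, 13.4, 3.0]
grip_width: 0.465
```

Same stop position as before, with 13 N against it. I release, rise and do the final check.

Scaled: -0.06 m / 0.4 = -0.15, -0.04 m / 0.4 = -0.1.

```bash
echo '{"rows": [[0,0,0,0],[0,0.01,0,0],[0,0,0,0],[0,0,-0.15,0],[0,0,-0.15,0],[0,0,-0.1,0],[0,0,0,0],[0,0,0,0]]}' | python3 inch.py 1.0| sed -n '1,5p'
python3 - <<'E'
from h import *
nn=np.array([-0.33087499,0.11128079,0.93709035]);dd=-.169363
pics=[]
for n in('scene','side'):
    g=grab(n);P,c,m=cloud(g);print(n);pics.append(g[1])
    for b in bottles(P,c,m,nn,dd,.023,([.38,-.62,.04],[.72,-.27,.17])): print(b)
    q=P[m&box(P,[.45,-.16,.165],[.575,.0,.2])];print('ring',len(q),rect(q))
    q=P[m&box(P,[.62,-.36,.05],[.8,-.2,.11])];print('mug',rect(q)[:2])
cv2.imwrite('pics/final.png',cv2.resize(np.hstack([pics[0][130:400,170:430],pics[1][130:400,200:460]])[:,:,::-1],None,fx=1.5,fy=1.5))
E
```

```text
time: 91.98
eef_pos: [0.5158, -0.0866, 0.4256]
tool_rot: [[-0.999, 0.045, -0.001], [0.045, 0.999, -0.0], [0.001, -0.0, -1.0]]
ft_force: [-0.5, -0.7, -0.6]
grip_width: 1.002
scene
(array([ 0.5755, -0.3703]), array([0.0857, 0.0371]), np.float64(-0.333), np.float64(0.0298), np.float64(0.0962), np.int32(503))
(array([ 0.4763, -0.3367]), array([0.0849, 0.0356]), np.float64(-0.347), np.float64(0.0293), np.float64(0.057), np.int32(486))
(array([ 0.5495, -0.432 ]), array([0.0855, 0.036 ]), np.float64(-0.34), np.float64(0.0299), np.float64(0.0947), np.int32(584))
(array([ 0.455, -0.401]), array([0.0856, 0.0351]), np.float64(-0.349), np.float64(0.0296), np.float64(0.0569), np.int32(561))
ring 567 (array([ 0.51205754, -0.08442493]), array([0.07917676, 0.07439144]), np.float64(-0.2996784600897282))
mug (array([ 0.70952535, -0.29430094]), array([0.17835416, 0.13040841]))
side
(array([ 0.5751, -0.3698]), array([0.0866, 0.0375]), np.float64(-0.392), np.float64(0.0317), np.float64(0.0983), np.int32(581))
(array([ 0.4763, -0.3356]), array([0.0872, 0.0345]), np.float64(-0.329), np.float64(0.0313), np.float64(0.0595), np.int32(523))
(array([ 0.5492, -0.4313]), array([0.0865, 0.0356]), np.float64(-0.318), np.float64(0.0321), np.float64(0.0972), np.int32(676))
(array([ 0.4546, -0.4003]), array([0.0861, 0.036 ]), np.float64(-0.354), np.float64(0.0314), np.float64(0.0603), np.int32(616))
ring 578 (array([ 0.51244199, -0.08331626]), array([0.07914735, 0.07725552]), np.float64(-0.19900351403368077))
mug (array([ 0.71010238, -0.29390401]), array([0.17834386, 0.13157287]))
```

View pics/final.png

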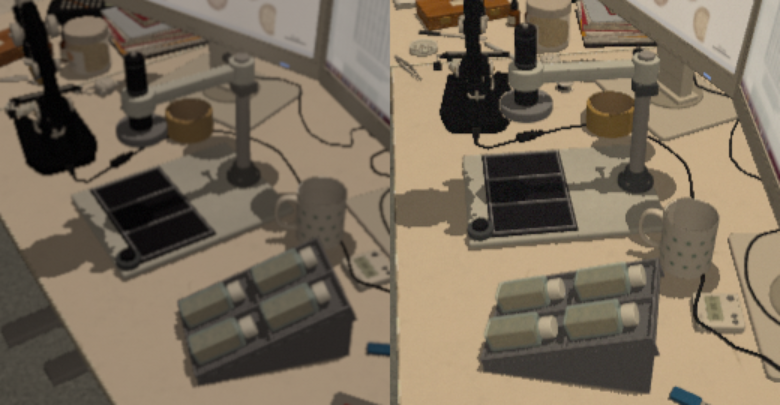

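The bed is empty, the four bottles lie in their own compartments ((530,290), (610,278), (520,328) and (600,318)), the camera is home and the mug is untouched.

```bash
python3 -c "
from cell import manip
print(manip.job_done())"
```

```text
the job is handed in; nothing more can be done
None
```

The job is handed in at about 92 s: picture taken with the button pressed to its stop, all four bottles back in the bin in their own compartments, and the camera home over the empty bed; I pressed the button a second time with the bottles still in place, to confirm it reached its stop.

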